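# Check a contactor's contact gap with a taper gauge

## Task

The contactor on the bench test set is to have its contact gap gauged. First turn the coil supply knob fully anticlockwise to its off stop, so that the contactor cannot pull in on the gauge. Then pick up the taper gauge by its handle and, holding it level, slide its blade straight in from the front between the two contacts on the side away from the knob until it drags snugly on both, without forcing it, and finish there: still holding the gauge in the gripper at that depth, the knob off and the other things on the bench left alone.

Things in the scene. Friction and masses are not known exactly. Their poses are not given: they have to be found in the camera images.
- test_set: Relay test set, fixed on the bench: grey metal box 200 mm (x) by 270 mm (y) by 50 mm high. Origin: centre of its underside; x from its front (robot side) to its back, y to its left, z up. On its flat aluminium top: right front the coil supply knob, right back a black panel meter (10 mm high), left front an open contactor 86 mm high.
- coil_knob (a joint): Coil supply knob, rad: 0 at the off stop (fully anticlockwise from above), growing clockwise to 4.7; it starts at 0.6 to 1.4, a low voltage at which the contactor is still open. Friction 0.05 N m; it stays where it is left.
- coil_knob_grip (a point): On the knob's vertical axis, 37 mm above the panel. Black knob: 22 mm radius skirt, on it an upright bar 42 mm long, 14 mm thick, 32 mm high, whose top is 7 mm above this point; pinch the bar across its thickness. This x axis runs along the bar and turns with it (white pointer at its -x end); at the off stop it stands 0.79 rad clockwise of the test set's x.
- gap_mouth (a point): Middle of the front edge of the open gap between the left pair of contacts (away from the knob), 115 mm above the bench. x points level, straight into the gap; z up. Contact faces are level, 20 mm deep (x), 24 mm wide (y). Gap 6.6 to 8.4 mm: bridge 3.8 mm above this point, fixed contact 2.8 to 4.7 mm below. Free room behind for the tip, and in front above the panel.
- bridge: Moving contact of the contactor: copper bar 94 mm wide (y), 20 mm front to back, on a vertical plunger, with a steel tip under each end. Origin: centre of the bar at the level of the tips' undersides. Pressed by the blade it gives about 0.12 mm per newton.
- fixed_contacts: Two copper contacts, left and right, under the bridge's ends on the contactor's black base, each with a terminal stud on its outer end (58 mm from the contactor's middle, rising 14 mm above the contact face). Axes as the test set; the origin lies at the test set's origin, up to 0.9 mm higher or lower.
- gauge_handle (a point): Centre of the taper gauge's handle; the gauge lies on the bench left or right of the test set, blade away from the robot. Handle: black ribbed block 70 mm long (x), 18 mm wide (y), 28 mm high (z), this point 14 mm above the bench. The steel blade goes on from its +x end, 14 mm wide, 95 mm long, its mid-plane level with this point. About 0.1 kg.
- gauge_tip (a point): Tip of the gauge's blade, 130 mm from the handle's centre along +x; same axes. The blade's thickness grows evenly from 1.5 mm at the tip to 11 mm at the handle, so it touches both contacts when 51 to 69 mm are past the gap's front edge. A push of 4 to 8 N is snug; over 25 N on a contact is forcing. Riding high or low it loads one contact only, felt as a vertical force: let it float to the middle.
- screwdriver: Bystander: orange-handled screwdriver, 200 mm long, lying on the side of the test set where the gauge is not.
- instrument: Bystander: round black panel instrument, 82 mm diameter, 66 mm high, standing face up behind and right of the test set.
- handheld_radio: Bystander: black handheld radio lying on its back, aerial to the left, 60 mm wide, 34 mm high, 185 mm long with its aerial, behind and left of the test set.

How it is judged:
By the outcome, as a careful person would: the job done as asked, in the order asked, and still so for the second after the job is handed in, while the arm keeps its last pose, push and grip.
It also fails if it takes over 64 s, if anything falls off the work surface, if the arm or the gripper's body presses on something with over 40 N, if the wrist force passes 120 N, or if a joint passes its speed limit or range.

## Robot

A 6-joint arm with a two-finger parallel gripper is mounted at the origin on the work surface. World frame = base frame: x ahead of the robot, y to its left, z up, the work surface at z = 0. Lengths are in m, angles in rad, forces in N, time in s.
With the tool pointing down it reaches from about 0.325 to 0.775 m from the base axis. Payload 5.5 kg.
Tool frame: the origin (TCP) lies at the very end of the fingers, on their centre line; the grasp point (between the pads) lies 19 mm behind it; z points along the fingers, x is the direction in which the jaws open and shut, and the axes are right-handed (so a half turn about z gives the same grasp; the last joint's range is limited). The gripper opens to 85 mm and grips with 20 to 120 N. Pads are 22 mm wide; open, the fingers measure 114 mm over their backs; the gripper's body (76 mm by 85 mm) begins 54 mm behind the grasp point. The pads swing forward as they close: fully open they stand 13 mm farther back than shut.
Start: joints at [1.212, 0.091, 1.231, -0, 1.82, -0.057], TCP at [0.178, 0.573, 0.231] pointing down, gripper open.
Joint ranges: [-2.87, 2.87], [-0.86, 2.18], [0.17, 2.46], [-1.51, 4.65], [0.06, 2.69], [-2.65, 2.65]. Speed limits (rad/s): [2.57, 2.57, 3.01, 3.14, 3.14, 3.14].

## Interface

Orientations are given as a 3x3 rotation matrix whose columns are the frame's x, y, z axes.
In Python, from cell import env, cams, job gives the robot as it stands. The module is installed in compiled form; this text tells all that it offers.
- The arm moves only by the tool send_rows, never from a script. Its argument "increments" is a list of rows, each a list of 7 numbers: the turn, a rotation vector about the tool's x, y, z in rad, then the shift along the tool's x, y, z in m, then the finger opening in m, from 0 to 0.0854. In form: [[rx, ry, rz, dx, dy, dz, fingers], ...]. A call has 1 to 12 rows; each row shifts and turns the commanded pose from where the row before left it, along the tool's axes as they then stand; what a row does not reach is not made up. A row lasts 1/8 s, in which the tool goes at most 62.5 mm and 10.7 degrees, less where a joint would pass 70% of its speed; a pose out of reach is approached as far as the arm can. A call with a gripper value outside its range is refused whole. The fingers move at their own pace and stop on an object; the grip force is fixed at half the most. Time passes only in rows, so rows that do not move let the fingers close. It gives the time, the measured TCP pose, the force and the opening at its end, in the units of the state.
- env.observe(): the state, without advancing time (a new reading comes with each control period).
- cams.grab_frame(name): name is "scene" or "top" or "wrist"; returns a dict with "frame" (384x512x3 uint8, red, green, blue), "range_z" (384x512 float32, m along the optical axis (not along the pixel's ray), 0 where there is no reading), "camera_matrix" (3x3 intrinsics, pixels), "eye" and "rotation" of the camera in the world. Camera axes: x right, y up, looking along -z (the intrinsics and any distortion apply to the point x, -y, -z); pixel columns grow to the right and rows downward; lengths in m; the calibration is good to about 2 mm. A picture is of the moment at which its call begins.
- job.job_done(): hands the job in, once; it reports no verdict.
The state is a dict: "t": time; "joint_positions": joint angles; "joint_velocities": joint speeds; "joint_efforts": joint torques, N m; "position": TCP position; "tool_rot": TCP orientation; "wrist_force": force on the tool from outside, world axes, zero at the start; "moment": the same for the moment, N m; "finger_gap": finger opening in m.
Only numpy, scipy, OpenCV 4.12 (cv2) and the standard library are available. Lean on these libraries where they do the work, as an engineer would, in place of code of your own. Each camera call takes 0.05 s, during which the arm holds its last target.

## Working session

There is one attempt and no reset: what is moved stays moved. The work goes in short steps, Python scripts to look and compute and a tool call to move; the robot and the scene stay as the last step left them, time stands still between calls to the robot, and variables do not carry over. Pictures are saved under pics/ and viewed, and the job is handed in when it is done.

Besides the shell and the picture viewer there is one more tool, called by a JSON object that holds its "name" and its "arguments". send_rows: Moves the arm, as the interface text tells. Its arguments: {"type":"object","properties":{"increments":{"type":"array","items":{"type":"array","items":{"type":"number"}}}},"required":["increments"]}

```bash
mkdir -p pics
cat > h.py <<'E'
import numpy as np, cv2
from cell import env,cams,job
def grab(n):
    f=cams.grab_frame(n); np.savez('last_'+n+'.npz',**{k:np.array(v) for k,v in f.items()}); return f
def load(n): return dict(np.load('last_'+n+'.npz'))
def px(f,u,v,z=None,world_z=None):
    K=f['camera_matrix'];R=f['rotation'];e=f['eye']
    d=np.array([(u-K[0,2])/K[0,0],-(v-K[1,2])/K[1,1],-1.0])
    if world_z is not None:
        w=R@d; return e+w*(world_z-e[2])/w[2]
    if z is None: z=f['range_z'][int(round(v)),int(round(u))]
    return e+R@(d*z)
def save(f,name,box=None,s=1):
    im=f['frame'][:,:,::-1]
    if box: im=im[box[1]:box[3],box[0]:box[2]]
    if s!=1: im=cv2.resize(im,None,fx=s,fy=s,interpolation=cv2.INTER_CUBIC)
    cv2.imwrite('pics/'+name+'.png',im)
E
python3 - <<'E'
from h import *
for n in ['scene','top','wrist']:
    f=grab(n); save(f,n+'0'); print(n,f['eye'],f['rotation'].round(3).tolist(),f['camera_matrix'].tolist(),[k for k in f])
s=env.observe(); print({k:np.round(v,4).tolist() for k,v in s.items()})
E
```

```text
scene [1.24258881 0.03025286 1.05131653] [[-0.068, -0.812, 0.58], [0.998, -0.06, 0.033], [0.008, 0.581, 0.814]] [[434.5074919602188, 0.0, 260.2461229930691], [0.0, 434.5074919602188, 192.67299919692644], [0.0, 0.0, 1.0]] ['frame', 'range_z', 'camera_matrix', 'eye', 'rotation']
top [0.46573567 0.02115613 1.13566937] [[-0.02, 0.994, -0.103], [-1.0, -0.019, 0.013], [0.011, 0.103, 0.995]] [[424.2614713506792, 0.0, 258.9222995307781], [0.0, 424.2614713506792, 191.00528429937617], [0.0, 0.0, 1.0]] ['frame', 'range_z', 'camera_matrix', 'eye', 'rotation']
wrist [0.1105209  0.59362909 0.37208065] [[0.297, -0.919, -0.259], [0.955, 0.285, 0.082], [-0.002, -0.271, 0.962]] [[293.5869991042862, 0.0, 256.9522502104157], [0.0, 293.5869991042862, 189.3471514630586], [0.0, 0.0, 1.0]] ['frame', 'range_z', 'camera_matrix', 'eye', 'rotation']
{'t': 0.15, 'joint_positions': [1.2123, 0.0917, 1.2316, -0.0, 1.8198, -0.0567], 'joint_velocities': [-0.0004, -0.0004, -0.0051, 0.0001, -0.0001, 0.0007], 'joint_efforts': [0.0012, -45.937, -41.8527, -0.0001, 0.0095, -0.0], 'position': [0.1783, 0.5727, 0.2304], 'tool_rot': [[0.2973, 0.9548, -0.0005], [0.9548, -0.2973, -0.0014], [-0.0015, -0.0001, -1.0]], 'wrist_force': [0.2171, -0.258, -0.1738], 'moment': [0.008, -0.0011, 0.008], 'finger_gap': 0.0858}
```

View pics/top0.png

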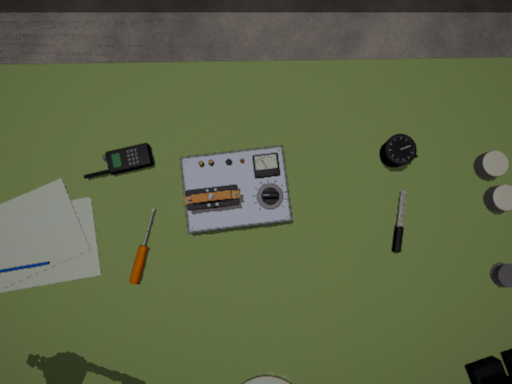

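View pics/scene0.png

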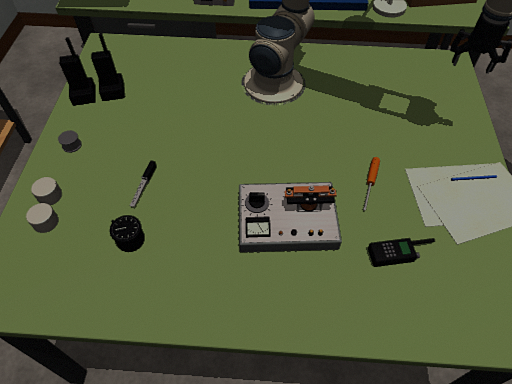

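View pics/wrist0.png

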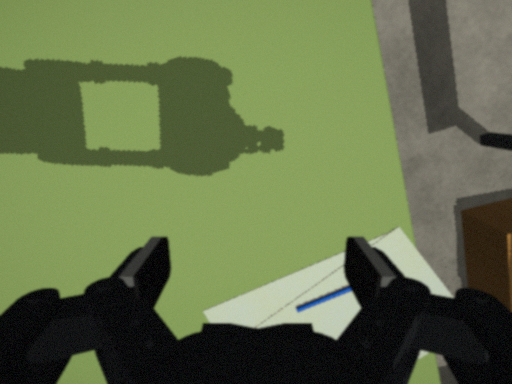

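The top view shows the test set at about (236,190), the knob at (270,196), the contactor at (213,197), and the gauge on the right with its handle at (398,239) and tip at (403,191). I'll enlarge these.

Run:
```python
from h import *
f=load('top'); save(f,'top_set',(170,135,300,240),6); save(f,'top_g',(370,180,430,260),7)
def p(u,v,**k): print((u,v),px(f,u,v,**k).round(4))
p(270,196);p(213,197);p(260,215);p(398,239)
g=load('scene'); save(g,'sc_set',(230,170,350,260),6)
```

```text
(270, 196) [ 0.5608 -0.0196  0.0946]
(213, 197) [0.558  0.1176 0.1276]
(260, 215) [0.5167 0.0053 0.0483]
(398, 239) [ 0.448  -0.3534  0.0269]
```

View pics/top_set.png

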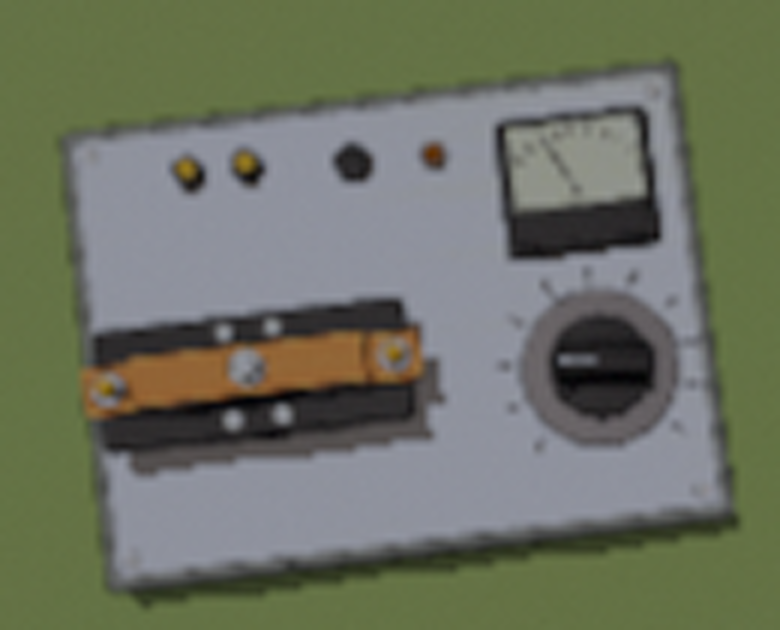

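View pics/top_g.png

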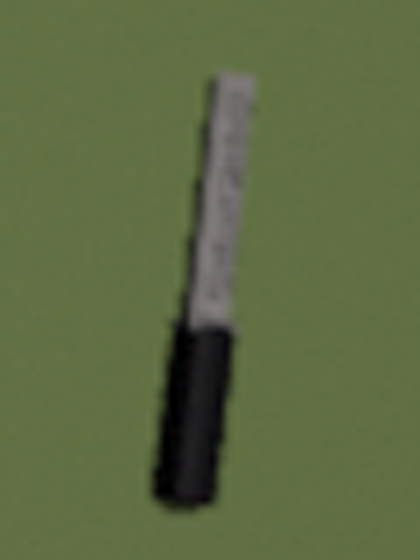

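View pics/sc_set.png

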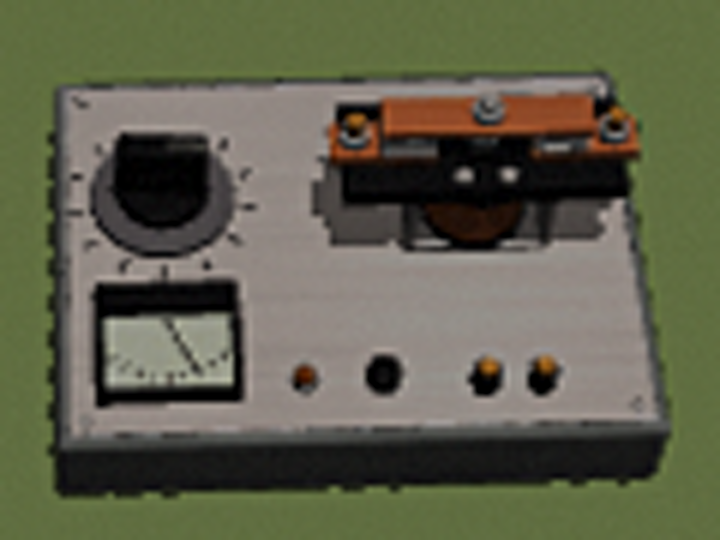

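Run:
```python
from h import *
f=load('top')
def c(U,V,z): return px(f,(U+.5)/6-.5+170,(V+.5)/6-.5+135,world_z=z)[:2]
pts=np.array([c(*q,0.05) for q in [(62,137),(675,65),(735,516),(110,588)]]) # BL(back left),BR,FR,FL
print(pts.round(4))
BL,BR,FR,FL=pts
print('sizes',np.linalg.norm(BL-BR),np.linalg.norm(FL-FR),np.linalg.norm(BL-FL),np.linalg.norm(BR-FR))
M=np.array([[.1,.135],[.1,-.135],[-.1,-.135],[-.1,.135]])
cm=pts.mean(0);H=(M.T@(pts-cm));yaw=np.arctan2(H[0,1]-H[1,0],H[0,0]+H[1,1]);print(cm,yaw)
for n,U,V,z in [('bar a',557,362,.094),('bar b',650,372,.094),('skirt l',520,365,.062),('skirt r',680,368,.062),('studL',108,388,.13),('studR',393,354,.13),('mid',246,366,.136)]:
    w=c(U,V,z);d=w-cm;R=np.array([[np.cos(yaw),-np.sin(yaw)],[np.sin(yaw),np.cos(yaw)]]);print(n,w.round(4),'local',(R.T@d).round(4))
def g(U,V,z): return px(f,(U+.5)/7-.5+370,(V+.5)/7-.5+180,world_z=z)
for n,U,V,z in [('tip',236,72,.015),('hand end',183,503,.028),('hand/blade',208,325,.024)]: print(n,g(U,V,z).round(4))
r=f['range_z']
for (u,v) in [(183,205),(250,194),(211,197),(236,195),(270,196)]:print(px(f,u,v).round(4))
```

```text
[[ 0.6697  0.2096]
 [ 0.6965 -0.0559]
 [ 0.5007 -0.0764]
 [ 0.4756  0.1895]]
sizes 0.2668041818718527 0.2670652826068703 0.19515405542612027 0.19685987882996667
[0.58561056 0.06672124] 0.09966030185581383
bar a [ 0.5639 -0.001 ] local [-0.0283 -0.0652]
bar b [ 0.5591 -0.0391] local [-0.037  -0.1027]
skirt l [0.566 0.014] local [-0.0248 -0.0505]
skirt r [ 0.5634 -0.0537] local [-0.0341 -0.1176]
studL [0.5536 0.1777] local [-0.0208  0.1136]
studR [0.565  0.0648] local [-0.0207  0.0001]
mid [0.5607 0.1224] local [-0.0192  0.0579]
tip [ 0.5777 -0.3786  0.015 ]
hand end [ 0.4161 -0.3453  0.028 ]
hand/blade [ 0.4818 -0.3595  0.024 ]
[0.5497 0.2101 0.0006]
[0.5712 0.03   0.0485]
[0.5574 0.1215 0.1356]
[0.5632 0.0634 0.1128]
[ 0.5608 -0.0196  0.0946]
```

```bash
cat >> h.py <<'E'
from scipy.spatial.transform import Rotation as Ro
def Rdown(yaw): # tool x at world yaw, z down
    x=np.array([np.cos(yaw),np.sin(yaw),0]);z=np.array([0,0,-1.]);return np.column_stack([x,np.cross(z,x),z])
def plan(p,yaw,grip,n,pc=None,Rc=None,Rt=None,post=False):
    s=env.observe(); pc=s['position'] if pc is None else pc; Rc=s['tool_rot'] if Rc is None else Rc
    Rt=Rdown(yaw) if Rt is None else Rt
    rv=Ro.from_matrix(Rc.T@Rt).as_rotvec(); p=np.array(p); dp=(p-pc)/n; R=np.array(Rc)
    if max(np.linalg.norm(dp)/.0625,np.linalg.norm(rv)/n/.1867)>1: print('TOO FAST')
    rows=[]
    for i in range(n):
        Rn=R@Ro.from_rotvec(rv/n).as_matrix()
        d=(Rn if post else R).T@dp
        rows.append([*(rv/n).round(4).tolist(),*d.round(4).tolist(),grip]); R=Rn
    print('['+',\n'.join(str([float('%g'%x) for x in r]).replace(' ','') for r in rows)+']'); return rows
def st():
    s=env.observe();R=s['tool_rot'];print('t',round(s['t'],2),'p',s['position'].round(4),'yaw',round(float(np.arctan2(R[1,0],R[0,0])),4),'z',R[:,2].round(4),'F',np.round(s['wrist_force'],2),'M',np.round(s['moment'],3),'gap',round(float(s['finger_gap']),4)); return s
E
python3 -c "
from h import *
plan([.564,-.02,.25],-0.125,.0854,14)"
```

```text
[[0.0001,0.0001,0.0996,-0.0322,0.0389,-0.0014,0.0854],
[0.0001,0.0001,0.0996,-0.0282,0.0419,-0.0014,0.0854],
[0.0001,0.0001,0.0996,-0.0239,0.0445,-0.0014,0.0854],
[0.0001,0.0001,0.0996,-0.0194,0.0467,-0.0014,0.0854],
[0.0001,0.0001,0.0996,-0.0146,0.0483,-0.0014,0.0854],
[0.0001,0.0001,0.0996,-0.0097,0.0496,-0.0014,0.0854],
[0.0001,0.0001,0.0996,-0.0048,0.0503,-0.0014,0.0854],
[0.0001,0.0001,0.0996,0.0003,0.0505,-0.0014,0.0854],
[0.0001,0.0001,0.0996,0.0053,0.0502,-0.0014,0.0854],
[0.0001,0.0001,0.0996,0.0102,0.0495,-0.0014,0.0854],
[0.0001,0.0001,0.0996,0.0151,0.0482,-0.0014,0.0854],
[0.0001,0.0001,0.0996,0.0198,0.0465,-0.0014,0.0854],
[0.0001,0.0001,0.0996,0.0243,0.0443,-0.0014,0.0854],
[0.0001,0.0001,0.0996,0.0286,0.0416,-0.0014,0.0854]]
```

{"name": "send_rows", "arguments": {"increments": [[0,0,0.1,-0.032,0.039,-0.001,0.0854],[0,0,0.1,-0.028,0.042,-0.001,0.0854],[0,0,0.1,-0.024,0.0445,-0.001,0.0854],[0,0,0.1,-0.019,0.047,-0.001,0.0854],[0,0,0.1,-0.015,0.048,-0.001,0.0854],[0,0,0.1,-0.01,0.05,-0.002,0.0854],[0,0,0.1,-0.005,0.05,-0.002,0.0854],[0,0,0.1,0,0.05,-0.002,0.0854],[0,0,0.1,0.005,0.05,-0.002,0.0854],[0,0,0.1,0.01,0.05,-0.002,0.0854],[0,0,0.1,0.015,0.048,-0.002,0.0854],[0,0,0.1,0.02,0.0465,-0.002,0.0854]]}}

```text
t: 1.65
position: [0.5076, 0.0624, 0.2501]
tool_rot: [[0.998, 0.066, -0.0], [0.066, -0.998, 0.0], [-0.0, -0.0, -1.0]]
wrist_force: [0.2, 0.0, -0.1]
finger_gap: 0.0853
```

{"name": "send_rows", "arguments": {"increments": [[0,0,0.1,0.024,0.044,-0.001,0.0854],[0,0,0.1,0.029,0.042,-0.001,0.0854],[0,0,0,0,0,0,0.0854]]}}

```text
t: 2.02
position: [0.5624, -0.0241, 0.2506]
tool_rot: [[0.991, -0.135, -0.003], [-0.135, -0.991, -0.0], [-0.003, 0.001, -1.0]]
wrist_force: [0.1, 0.8, 0.7]
finger_gap: 0.0856
```

Run:
```python
from h import *
st(); f=grab('wrist'); save(f,'w1'); print(f['eye'],f['rotation'].round(3))
```

```text
t 2.02 p [ 0.5624 -0.0241  0.2506] yaw -0.1359 z [-2.6e-03 -4.0e-04 -1.0e+00] F [0.05 0.81 0.72] M [ 0.012  0.029 -0.   ] gap 0.0856
[0.57040027 0.04471765 0.39234771] [[ 0.991  0.129  0.041]
 [-0.135  0.953  0.271]
 [-0.004 -0.274  0.962]]
```

View pics/w1.png

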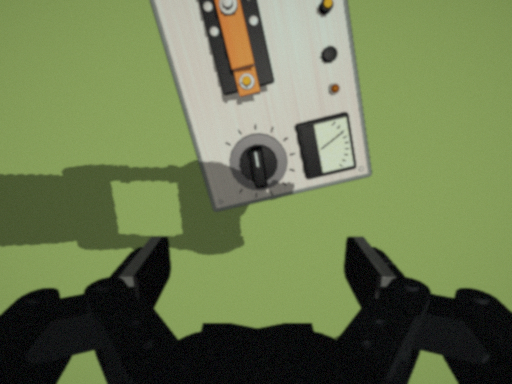

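Run:
```python
from h import *
f=load('wrist'); save(f,'w1k',(200,90,380,220),4)
```

```text
(no output)
```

View pics/w1k.png

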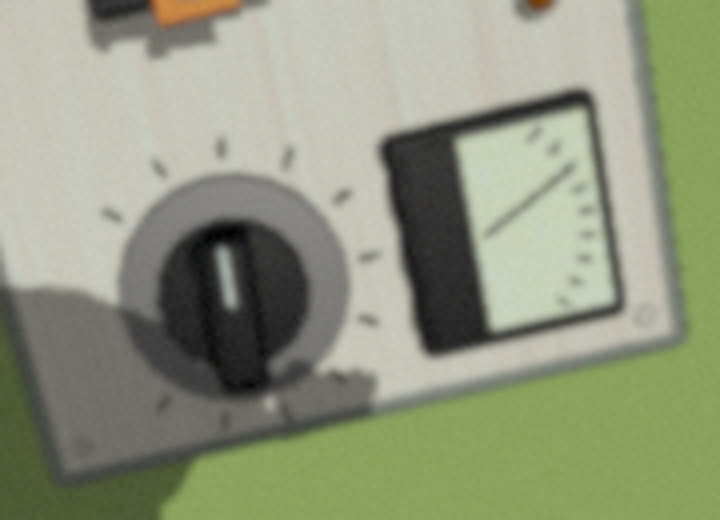

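Run:
```python
from h import *
f=load('wrist')
def c(U,V,z): return px(f,(U+.5)/4-.5+200,(V+.5)/4-.5+90,world_z=z)[:2]
print('barends',c(225,240,.094),c(246,388,.094),'mid',c(235,312,.094)); d=c(246,388,.094)-c(225,240,.094);print(np.linalg.norm(d),np.arctan2(d[1],d[0]))
print('ptr',np.arctan2(*(c(233,308,.094)-c(222,246,.094))[::-1]))
print('disc',c(234,292,.060),'ring',c(234,288,.052), 'ring rad',np.linalg.norm(c(348,288,.052)-c(119,288,.052))/2)
print('edge dir',np.arctan2(*(c(70,480,.05)-c(683,340,.05))[::-1])-np.pi)
print('FR corner',c(68,484,.05),'BR',c(685,340,.05))
for (u,v) in [(258,178),(262,183),(256,160)]: print(px(f,u,v).round(4))
```

```text
barends [0.56235988 0.00258147] [ 0.56252875 -0.03683008] mid [ 0.56238513 -0.0162393 ]
0.03941191530090575 -1.5665117487051063
ptr -1.532806533050123
disc [ 0.56196906 -0.01735941] ring [ 0.56192555 -0.01767494] ring rad 0.03359745798594374
edge dir -6.181925900126549
FR corner [ 0.50270576 -0.07202501] BR [ 0.69310617 -0.05169224]
[ 0.5605 -0.0273  0.0933]
[ 0.5639 -0.0334  0.0925]
[ 0.561  -0.008   0.0938]
```

```bash
python3 -c "
from h import *
plan([.562,-.0175,.110],0.005,.05,3)"
```

```text
[[-0.0001,0.0008,-0.046,-0.0,-0.0016,0.047,0.05],
[-0.0001,0.0008,-0.046,-0.0,-0.0016,0.047,0.05],
[-0.0001,0.0008,-0.046,0.0,-0.0016,0.047,0.05]]
```

{"name": "send_rows", "arguments": {"increments": [[0,0.001,-0.046,0,-0.0016,0.047,0.05],[0,0.001,-0.046,0,-0.0016,0.047,0.05],[0,0.001,-0.046,0,-0.0016,0.047,0.05],[0,0,0,0,0,0,0.05],[0,0,0,0,0,0,0.05]]}}

```text
t: 2.7
position: [0.5628, -0.0158, 0.1137]
tool_rot: [[1.0, 0.007, 0.006], [0.007, -1.0, -0.0], [0.006, 0.0, -1.0]]
wrist_force: [0.4, -0.2, 1.7]
finger_gap: 0.0501
```

Run:
```python
from h import *
st(); f=grab('wrist'); save(f,'w2');
```

```text
t 2.7 p [ 0.5628 -0.0158  0.1137] yaw 0.0074 z [ 5.7e-03 -3.0e-04 -1.0e+00] F [ 0.43 -0.18  1.7 ] M [0.005 0.01  0.02 ] gap 0.0501
```

View pics/w2.png

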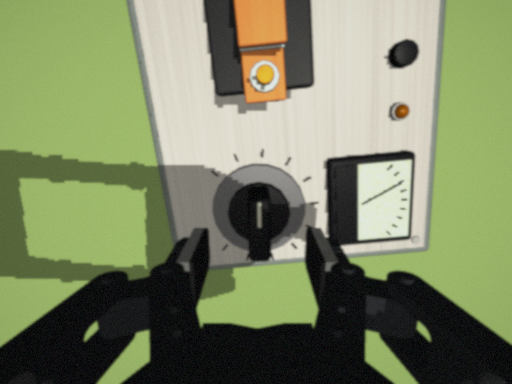

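Run:
```python
from h import *
f=load('wrist'); save(f,'w2k',(190,150,340,275),5)
for u,v in [(258,208)]: print(px(f,u,v,world_z=.052))
```

```text
[ 0.56194889 -0.01834333  0.052     ]
```

View pics/w2k.png

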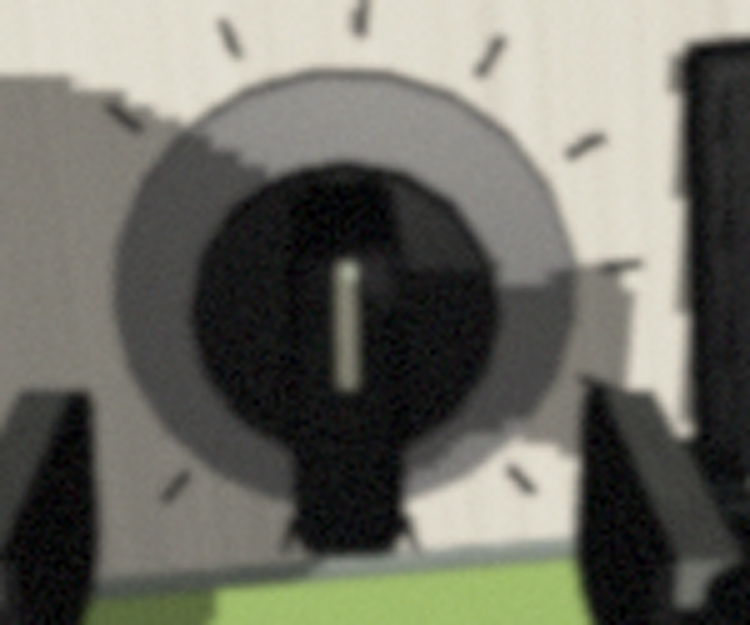

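{"name": "send_rows", "arguments": {"increments": [[0,-0.003,0,-0.0005,0.001,0.024,0.05],[0,-0.003,0,-0.0005,0.001,0.023,0.05],[0,0,0,0,0,0,0.05],[0,0,0,0,0,0,0]]}}

```text
t: 3.25
position: [0.5626, -0.0185, 0.0669]
tool_rot: [[1.0, 0.007, 0.001], [0.007, -1.0, -0.001], [0.001, 0.001, -1.0]]
wrist_force: [0.6, -0.0, 0.9]
finger_gap: 0.0329
```

{"name": "send_rows", "arguments": {"increments": [[0,0,0,0,0,0,0],[0,0,0,0,0,0,0],[0,0,0,0,0,0,0],[0,0,0,0,0,0,0]]}}

```text
t: 3.75
position: [0.5638, -0.0186, 0.067]
tool_rot: [[1.0, 0.007, 0.004], [0.007, -1.0, -0.001], [0.004, 0.001, -1.0]]
wrist_force: [5.4, -0.4, 1.9]
finger_gap: 0.0129
```

Run:
```python
from h import *
st()
```

```text
t 3.75 p [ 0.5638 -0.0186  0.067 ] yaw 0.0069 z [ 4.1e-03 -8.0e-04 -1.0e+00] F [ 5.4  -0.39  1.94] M [-0.029 -0.677 -0.024] gap 0.0129
```

{"name": "send_rows", "arguments": {"increments": [[0,0,-0.05,0.001,0,0,0],[0,0,-0.1,0,0,0,0],[0,0,-0.1,0,0,0,0],[0,0,-0.1,0,0,0,0],[0,0,-0.1,0,0,0,0],[0,0,0,0,0,0,0]]}}

```text
t: 4.5
position: [0.5638, -0.0187, 0.067]
tool_rot: [[0.898, 0.441, 0.002], [0.441, -0.898, -0.001], [0.001, 0.002, -1.0]]
wrist_force: [0.5, 0.2, 6.1]
finger_gap: 0.0129
```

Run:
```python
from h import *
st()
```

```text
t 4.5 p [ 0.5638 -0.0187  0.067 ] yaw 0.4564 z [ 0.0016 -0.001  -1.    ] F [0.51 0.22 6.11] M [-0.189  0.008  0.023] gap 0.0129
```

{"name": "send_rows", "arguments": {"increments": [[0,0,-0.1,0,0,0,0],[0,0,-0.1,0,0,0,0],[0,0,-0.1,0,0,0,0],[0,0,-0.04,0,0,0,0]]}}

```text
t: 5.0
position: [0.5637, -0.0188, 0.067]
tool_rot: [[0.699, 0.715, 0.001], [0.715, -0.699, -0.001], [0.0, 0.002, -1.0]]
wrist_force: [0.2, -0.6, 6.1]
finger_gap: 0.013
```

Run:
```python
from h import *
st()
```

```text
t 5.0 p [ 0.5637 -0.0188  0.067 ] yaw 0.7969 z [ 0.0015 -0.0011 -1.    ] F [ 0.22 -0.62  6.11] M [-0.302  0.003 -0.06 ] gap 0.013
```

{"name": "send_rows", "arguments": {"increments": [[0,0,-0.03,0,0,0,0]]}}

```text
t: 5.12
position: [0.5637, -0.0188, 0.067]
tool_rot: [[0.678, 0.735, 0.001], [0.735, -0.678, -0.001], [0.0, 0.002, -1.0]]
wrist_force: [1.0, -0.7, 6.6]
finger_gap: 0.0132
```

Run:
```python
from h import *
st()
```

```text
t 5.12 p [ 0.5637 -0.0188  0.067 ] yaw 0.826 z [ 0.0014 -0.0012 -1.    ] F [ 0.99 -0.7   6.63] M [-0.186  0.027 -0.011] gap 0.0132
```

{"name": "send_rows", "arguments": {"increments": [[0,0,-0.03,0,0,0,0]]}}

```text
t: 5.25
position: [0.5637, -0.0188, 0.067]
tool_rot: [[0.656, 0.755, 0.001], [0.755, -0.656, -0.001], [0.0, 0.002, -1.0]]
wrist_force: [0.2, -0.8, 5.7]
finger_gap: 0.013
```

Run:
```python
from h import *
st()
```

```text
t 5.25 p [ 0.5637 -0.0188  0.067 ] yaw 0.8559 z [ 0.0015 -0.0012 -1.    ] F [ 0.23 -0.75  5.72] M [-0.249 -0.014 -0.008] gap 0.013
```

Expected stop at a tool yaw of about 0.88. I'll keep stepping gently and watch the moment.

{"name": "send_rows", "arguments": {"increments": [[0,0,-0.03,0,0,0,0],[0,0,-0.03,0,0,0,0]]}}

```text
t: 5.5
position: [0.5638, -0.0188, 0.067]
tool_rot: [[0.61, 0.792, 0.002], [0.792, -0.61, -0.001], [0.0, 0.002, -1.0]]
wrist_force: [0.9, -0.4, 5.7]
finger_gap: 0.0128
```

Run:
```python
from h import *
st()
```

```text
t 5.5 p [ 0.5638 -0.0188  0.067 ] yaw 0.9142 z [ 0.0016 -0.001  -1.    ] F [ 0.87 -0.42  5.69] M [-0.195 -0.051 -1.327] gap 0.0128
```

{"name": "send_rows", "arguments": {"increments": [[0,0,-0.04,0,0,0,0]]}}

```text
t: 5.62
position: [0.5638, -0.0188, 0.067]
tool_rot: [[0.58, 0.815, 0.002], [0.815, -0.58, -0.001], [0.0, 0.002, -1.0]]
wrist_force: [0.3, 0.8, 6.1]
finger_gap: 0.0127
```

Run:
```python
from h import *
st()
```

```text
t 5.62 p [ 0.5638 -0.0188  0.067 ] yaw 0.9527 z [ 1.7e-03 -6.0e-04 -1.0e+00] F [0.3  0.83 6.08] M [-0.025 -0.049 -2.228] gap 0.0127
```

{"name": "send_rows", "arguments": {"increments": [[0,0,-0.04,0,0,0,0]]}}

```text
t: 5.75
position: [0.5646, -0.0193, 0.067]
tool_rot: [[0.546, 0.838, 0.004], [0.838, -0.546, -0.002], [0.001, 0.004, -1.0]]
wrist_force: [4.0, -2.5, 5.4]
finger_gap: 0.0131
```

Run:
```python
from h import *
st() 
f=grab('wrist'); save(f,'w3')
```

```text
t 5.75 p [ 0.5646 -0.0193  0.067 ] yaw 0.9929 z [ 0.0037 -0.0015 -1.    ] F [ 4.02 -2.48  5.44] M [-0.406 -0.567 -1.466] gap 0.0131
```

View pics/w3.png

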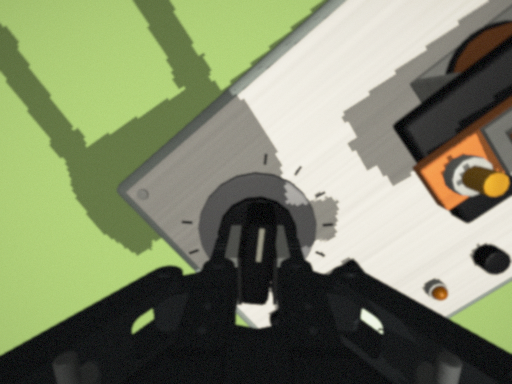

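The stop is met: the moment rose to 2.2 N·m and the fingers slipped slightly. I'll ease off the wind-up, then open and rise.

{"name": "send_rows", "arguments": {"increments": [[0,0,0.04,0,0,0,0],[0,0,0,0,0,0,0.04],[0,0,0,0,0,0,0.04],[0,0,0,0,0,0,0.05],[0,0,0,0,0,-0.04,0.05],[0,0,0,0,0,-0.05,0.05],[0,0,0,0,0,-0.06,0.0854],[0,0,0,0,0,0,0.0854]]}}

```text
t: 6.8
position: [0.5648, -0.0185, 0.221]
tool_rot: [[0.576, 0.818, 0.008], [0.818, -0.576, -0.001], [0.003, 0.007, -1.0]]
wrist_force: [0.0, -0.5, 0.0]
finger_gap: 0.0834
```

Run:
```python
from h import *
st() 
f=grab('wrist'); save(f,'w4')
```

```text
t 6.8 p [ 0.5648 -0.0185  0.221 ] yaw 0.9572 z [ 0.0078 -0.0013 -1.    ] F [ 0.01 -0.46  0.02] M [-0.01  -0.02   0.038] gap 0.0834
```

View pics/w4.png

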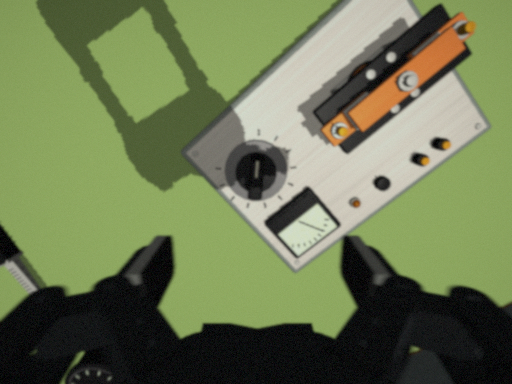

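Run:
```python
from h import *
f=load('wrist'); save(f,'w4k',(175,120,325,230),5); save(f,'w4c',(300,0,500,150),4)
```

```text
(no output)
```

View pics/w4k.png

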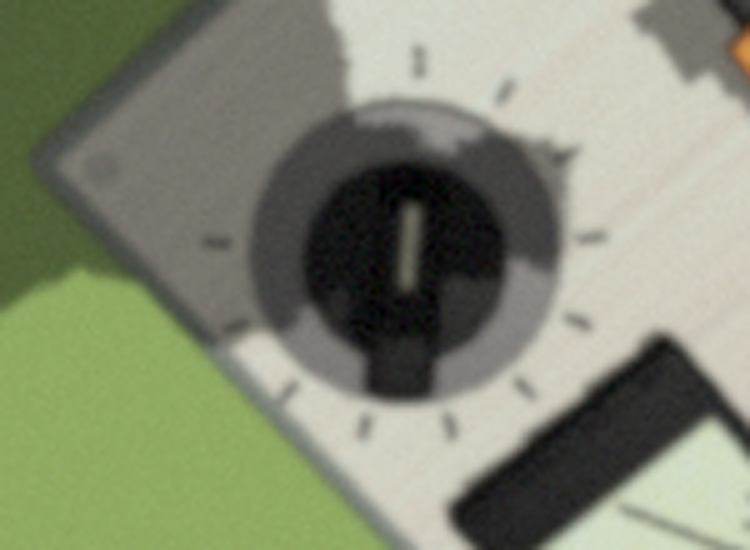

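View pics/w4c.png

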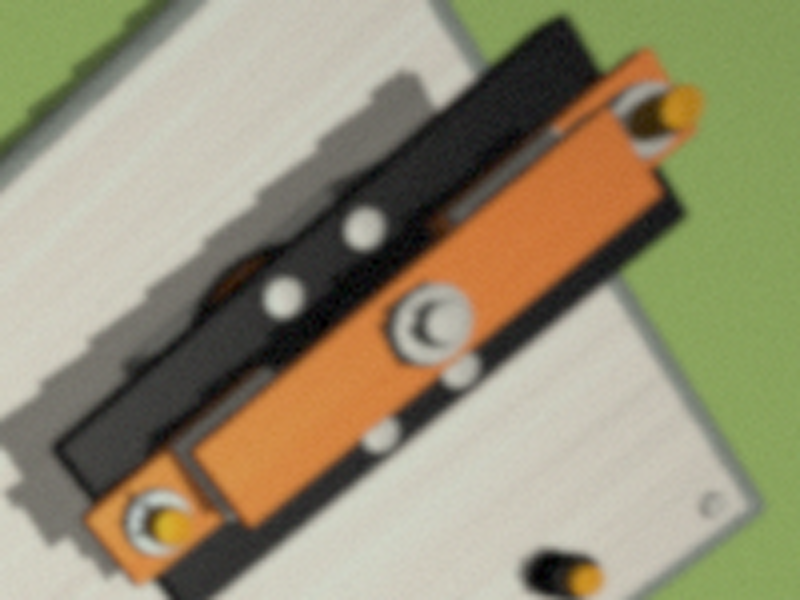

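Run:
```python
from h import *
f=load('wrist')
def c(U,V,z): return px(f,(U+.5)/4-.5+300,(V+.5)/4-.5+0,world_z=z)
def dd(U,V): return px(f,(U+.5)/4-.5+300,(V+.5)/4-.5)
for q in [(550,230),(330,400),(300,430),(590,180),(500,270),(100,470),(600,220),(620,100),(115,520),(440,322),(172,525),(682,108)]: print(q,dd(*q).round(4))
cm=np.array([.5856,.0667]);
z=.126
P={n:c(*q,z) for n,q in dict(FL=(605,110),FR=(190,447),BR=(253,528),BL=(665,185)).items()}
for n in P: print(n,P[n].round(4))
print('mid',sum(P.values())/4, 'len',np.linalg.norm(P['FL']-P['FR']),np.linalg.norm(P['BL']-P['BR']),'w',np.linalg.norm(P['FL']-P['BL']),np.linalg.norm(P['FR']-P['BR']))
d=P['FL']-P['FR']+P['BL']-P['BR'];print('yaw',np.arctan2(d[1],d[0])-np.pi/2)
a,b=c(440,215,.119),c(555,128,.119);print('tip edges',a,b,np.linalg.norm(a-b))
a,b=c(185,437,.119),c(272,370,.119);print('Rtip edges',a,b,np.linalg.norm(a-b))
# knob
def k(U,V,z): return px(f,(U+.5)/5-.5+175,(V+.5)/5-.5+120,world_z=z)[:2]
d=k(405,292,.094)-k(412,203,.094); e=k(35,165,.05)-k(400,548,.05)
print('knob xdir',np.arctan2(d[1],d[0]),'set x?',np.arctan2(e[1],e[0]))
```

```text
(550, 230) [0.5554 0.1515 0.1252]
(330, 400) [0.559  0.104  0.1236]
(300, 430) [0.5603 0.0961 0.1249]
(590, 180) [0.5517 0.1607 0.126 ]
(500, 270) [0.5561 0.1404 0.126 ]
(100, 470) [0.5483 0.0641 0.1006]
(600, 220) [0.5594 0.1605 0.1241]
(620, 100) [0.5446 0.1783 0.1141]
(115, 520) [0.558  0.0603 0.1067]
(440, 322) [0.5558 0.1227 0.1357]
(172, 525) [0.5621 0.0667 0.123 ]
(682, 108) [0.551  0.1817 0.1227]
FL [0.5426 0.1679 0.126 ]
FR [0.5505 0.0766 0.126 ]
BR [0.5712 0.079  0.126 ]
BL [0.5604 0.1717 0.126 ]
mid [0.5561798  0.12381789 0.126     ] len 0.09160020759167661 0.09329188849678029 w 0.018188309807336753 0.02081482897801915
yaw 0.10082408265228948
tip edges [0.54221709 0.13885047 0.119     ] [0.54114365 0.1632909  0.119     ] 0.0244639999192451
Rtip edges [0.54957746 0.07843138 0.119     ] [0.54841913 0.09891563 0.119     ] 0.020516965590077773
knob xdir -0.6907013728824952 set x? -3.0353433254009383
```

```bash
python3 -c "
from h import *
plan([.449,-.352,.20],1.366,.0854,8)"
```

```text
[[0.0003,-0.0,-0.0511,-0.0424,0.0123,0.0022,0.0854],
[0.0003,-0.0,-0.0511,-0.0429,0.0101,0.0022,0.0854],
[0.0003,-0.0,-0.0511,-0.0434,0.0079,0.0022,0.0854],
[0.0003,-0.0,-0.0511,-0.0437,0.0057,0.0022,0.0854],
[0.0003,-0.0,-0.0511,-0.044,0.0034,0.0022,0.0854],
[0.0003,-0.0,-0.0511,-0.0441,0.0012,0.0022,0.0854],
[0.0003,-0.0,-0.0511,-0.0441,-0.0011,0.0022,0.0854],
[0.0003,-0.0,-0.0511,-0.044,-0.0033,0.0022,0.0854]]
```

{"name": "send_rows", "arguments": {"increments": [[0,0,-0.051,-0.042,0.012,0.002,0.0854],[0,0,-0.051,-0.043,0.01,0.002,0.0854],[0,0,-0.051,-0.0435,0.008,0.002,0.0854],[0,0,-0.051,-0.0435,0.006,0.002,0.0854],[0,0,-0.051,-0.044,0.0035,0.002,0.0854],[0,0,-0.051,-0.044,0.001,0.002,0.0854],[0,0,-0.051,-0.044,-0.001,0.002,0.0854],[0,0,-0.051,-0.044,-0.003,0.002,0.0854],[0,0,0,0,0,0,0.0854],[0,0,0,0,0,0,0.0854]]}}

```text
t: 8.1
position: [0.4481, -0.3508, 0.197]
tool_rot: [[0.205, 0.979, -0.005], [0.979, -0.205, 0.002], [0.001, -0.005, -1.0]]
wrist_force: [-0.3, 0.3, 0.0]
finger_gap: 0.0852
```

Run:
```python
from h import *
st() 
f=grab('wrist'); save(f,'w5')
```

```text
t 8.1 p [ 0.4481 -0.3508  0.197 ] yaw 1.3643 z [-0.0049  0.0022 -1.    ] F [-0.3   0.31  0.02] M [-0.029  0.03   0.051] gap 0.0852
```

View pics/w5.png

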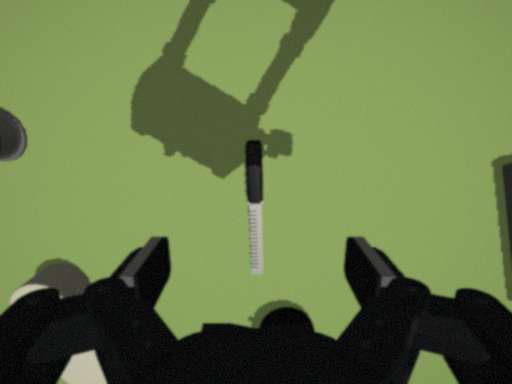

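Run:
```python
from h import *
f=load('wrist'); save(f,'w5k',(215,130,305,285),4)
```

```text
(no output)
```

View pics/w5k.png

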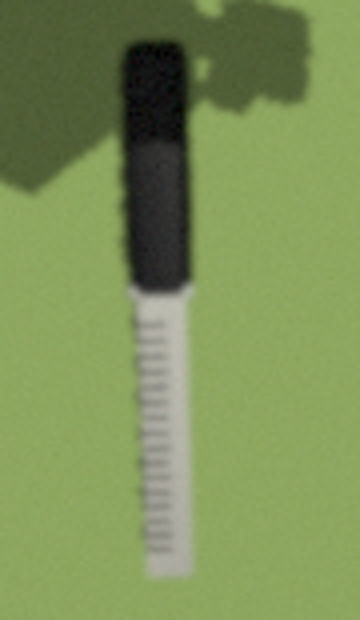

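Run:
```python
from h import *
f=load('wrist')
def c(U,V,z): return px(f,(U+.5)/4-.5+215,(V+.5)/4-.5+130,world_z=z)
a,b,t=c(155,45,.028),c(161,290,.028),c(169,576,.015); bl=c(163,292,.0195)
print(a,b,t,np.linalg.norm(a-b),'mid',(a+b)/2,'yaw handle',np.arctan2(*(b-a)[1::-1]),'blade',np.arctan2(*(t-bl)[1::-1]), 'tip-mid',np.linalg.norm((t-(a+b)/2)[:2]))
```

```text
[ 0.41103932 -0.34690924  0.028     ] [ 0.47754954 -0.35933007  0.028     ] [ 0.57359036 -0.37712594  0.015     ] 0.06766007104756852 mid [ 0.44429443 -0.35311965  0.028     ] yaw handle -0.1846240189554152 blade -0.18788713447764677 tip-mid 0.13150566129960353
```

```bash
python3 -c "
from h import *
plan([.447,-.353,.03],1.380,.06,4)"
```

```text
[[-0.0011,-0.0001,-0.0036,-0.0007,-0.0,0.0419,0.06],
[-0.0011,-0.0001,-0.0036,-0.0007,-0.0001,0.0419,0.06],
[-0.0011,-0.0001,-0.0036,-0.0007,-0.0001,0.0419,0.06],
[-0.0011,-0.0001,-0.0036,-0.0007,-0.0002,0.0419,0.06]]
```

{"name": "send_rows", "arguments": {"increments": [[-0.001,0,-0.004,-0.0007,0,0.042,0.06],[-0.001,0,-0.004,-0.0007,0,0.042,0.06],[-0.001,0,-0.004,-0.0007,0,0.042,0.06],[-0.001,0,-0.003,-0.0007,0,0.042,0.06],[0,0,0,0,0,0,0.06],[0,0,0,0,0,0,0.06]]}}

```text
t: 8.9
position: [0.4486, -0.3542, 0.0326]
tool_rot: [[0.189, 0.982, 0.003], [0.982, -0.189, -0.002], [-0.002, 0.003, -1.0]]
wrist_force: [-1.0, -0.6, -0.0]
finger_gap: 0.0599
```

Run:
```python
from h import *
st() 
f=grab('wrist'); save(f,'w6')
```

```text
t 8.9 p [ 0.4486 -0.3542  0.0326] yaw 1.381 z [ 0.0025 -0.0023 -1.    ] F [-1.   -0.6  -0.05] M [-0.036  0.01  -0.033] gap 0.0599
```

View pics/w6.png

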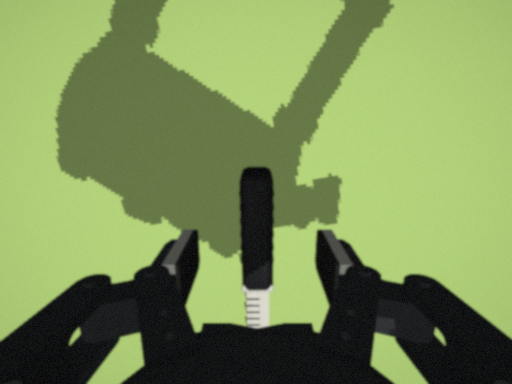

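{"name": "send_rows", "arguments": {"increments": [[0,0,0,0,0,0.015,0.06],[0,0,0,0,0,0.0135,0.06],[0,0,0,0,0,0,0.06],[0,0,0,0,0,0,0.0],[0,0,0,0,0,0,0],[0,0,0,0,0,0,0],[0,0,0,0,0,0,0],[0,0,0,0,0,0,0]]}}

```text
t: 9.95
position: [0.4479, -0.3548, 0.0029]
tool_rot: [[0.19, 0.982, 0.002], [0.982, -0.19, -0.002], [-0.002, 0.002, -1.0]]
wrist_force: [0.5, -0.2, 4.2]
finger_gap: 0.0165
```

Run:
```python
from h import *
st()
```

```text
t 9.95 p [ 0.4479 -0.3548  0.0029] yaw 1.38 z [ 0.0018 -0.0019 -1.    ] F [ 0.47 -0.24  4.19] M [ 0.032 -0.022 -0.032] gap 0.0165
```

{"name": "send_rows", "arguments": {"increments": [[0,0,0,0,0,-0.02,0],[0,0,0,0,0,-0.05,0],[0,0,0,0,0,-0.06,0],[0,0,0,0,0,-0.05,0],[0,0,0,0,0,0,0]]}}

```text
t: 10.58
position: [0.4489, -0.3555, 0.1895]
tool_rot: [[0.19, 0.982, 0.009], [0.982, -0.19, -0.008], [-0.006, 0.01, -1.0]]
wrist_force: [0.3, -0.7, -0.5]
finger_gap: 0.017
```

Run:
```python
from h import *
st() 
f=grab('wrist'); save(f,'w7')
plan([.383,.139,.185],1.671,0,12)
```

```text
t 10.57 p [ 0.4489 -0.3555  0.1895] yaw 1.38 z [ 0.009  -0.0082 -0.9999] F [ 0.26 -0.71 -0.48] M [0.014 0.022 0.053] gap 0.017
[[0.0004,0.0004,-0.0242,0.0394,-0.0131,-0.0001,0.0],
[0.0004,0.0004,-0.0242,0.0397,-0.0122,-0.0001,0.0],
[0.0004,0.0004,-0.0242,0.04,-0.0112,-0.0001,0.0],
[0.0004,0.0004,-0.0242,0.0402,-0.0102,-0.0001,0.0],
[0.0004,0.0004,-0.0242,0.0405,-0.0093,-0.0001,0.0],
[0.0004,0.0004,-0.0242,0.0407,-0.0083,-0.0001,0.0],
[0.0004,0.0004,-0.0242,0.0409,-0.0073,-0.0,0.0],
[0.0004,0.0004,-0.0242,0.041,-0.0063,-0.0,0.0],
[0.0004,0.0004,-0.0242,0.0412,-0.0053,0.0,0.0],
[0.0004,0.0004,-0.0242,0.0413,-0.0043,0.0,0.0],
[0.0004,0.0004,-0.0242,0.0414,-0.0033,0.0,0.0],
[0.0004,0.0004,-0.0242,0.0414,-0.0023,0.0001,0.0]]
```

View pics/w7.png

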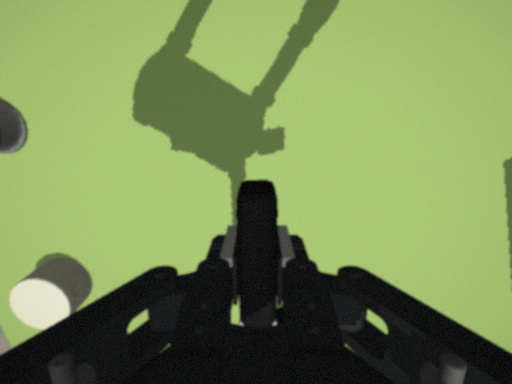

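{"name": "send_rows", "arguments": {"increments": [[0,0,-0.024,0.039,-0.013,0,0],[0,0,-0.024,0.04,-0.012,0,0],[0,0,-0.024,0.04,-0.011,0,0],[0,0,-0.024,0.04,-0.01,0,0],[0,0,-0.024,0.0405,-0.009,0,0],[0,0,-0.024,0.041,-0.008,0,0],[0,0,-0.024,0.041,-0.007,0,0],[0,0,-0.024,0.041,-0.006,0,0],[0,0,-0.024,0.041,-0.005,0,0],[0,0,-0.024,0.041,-0.004,0,0],[0,0,-0.024,0.041,-0.003,0,0],[0,0,-0.026,0.041,-0.002,0,0]]}}

```text
t: 12.12
position: [0.3848, 0.1396, 0.1799]
tool_rot: [[-0.1, 0.995, -0.002], [0.995, 0.1, -0.002], [-0.002, -0.002, -1.0]]
wrist_force: [0.7, -0.2, -0.9]
finger_gap: 0.0173
```

{"name": "send_rows", "arguments": {"increments": [[0,0,0,0,0,0,0],[0,0,0,0,0,0,0]]}}

```text
t: 12.38
position: [0.3855, 0.1381, 0.1805]
tool_rot: [[-0.099, 0.995, -0.001], [0.995, 0.099, -0.002], [-0.002, -0.001, -1.0]]
wrist_force: [-0.4, -0.1, -1.1]
finger_gap: 0.0168
```

Run:
```python
from h import *
st() 
f=grab('wrist'); save(f,'w8'); f=grab('top'); save(f,'t8',(150,120,320,260),4)
f=grab('scene'); save(f,'s8',(230,120,370,260),4)
```

```text
t 12.38 p [0.3855 0.1381 0.1805] yaw 1.6703 z [-0.0012 -0.0021 -1.    ] F [-0.37 -0.1  -1.05] M [0.012 0.028 0.025] gap 0.0168
```

View pics/w8.png

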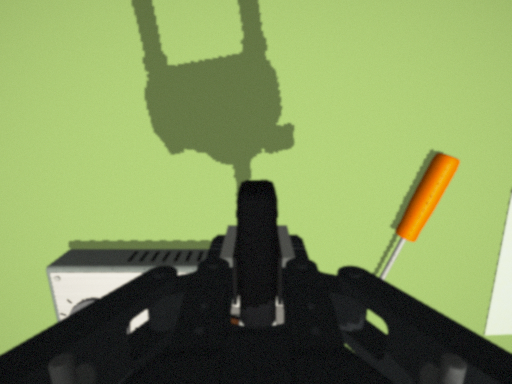

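View pics/t8.png

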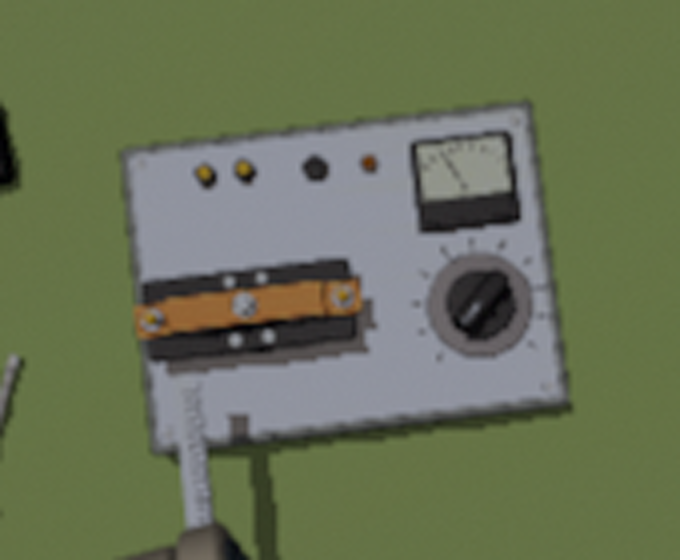

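View pics/s8.png

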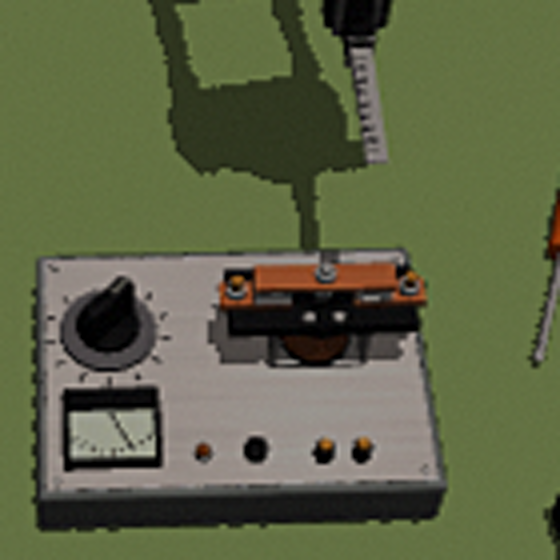

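Run:
```python
from h import *
f=load('top')
def c(U,V,z): return px(f,(U+.5)/4-.5+150,(V+.5)/4-.5+120,world_z=z)
tip=c(192,385,.1915);b2=c(200,520,.195); d=tip-b2;print(tip,'bladeyaw',np.arctan2(d[1],d[0]))
P=[c(152,320,.130),c(344,297,.130),c(245,304,.136)];print(P)
L,R,m=P;print('stud yaw',np.arctan2(*(L-R)[1::-1])-np.pi/2, np.linalg.norm(L-R))
ctr=(L+R)/2;y=.1005;Rm=np.array([[np.cos(y),-np.sin(y)],[np.sin(y),np.cos(y)]])
print('tip rel contactor centre',Rm.T@(tip-ctr)[:2],Rm.T@(tip-m)[:2])
g=load('scene')
def c(U,V,z): return px(g,(U+.5)/4-.5+230,(V+.5)/4-.5+120,world_z=z)
tip=c(376,161,.1915);L,R,m=c(411,282,.1285),c(236,285,.1285),c(327,270,.136);print('scene',tip,L,R,m,np.linalg.norm(L-R));print(Rm.T@(tip-(L+R)/2)[:2],Rm.T@(tip-m)[:2])
save(load('scene'),'s8c',(280,180,345,210),12)
```

```text
[0.51077395 0.1459466  0.1915    ] bladeyaw 0.05972270693060445
[array([0.5527302 , 0.17756284, 0.13      ]), array([0.56424626, 0.06349911, 0.13      ]), array([0.56063102, 0.12176003, 0.136     ])]
stud yaw 0.10062065217526239 0.11464359227275532
tip rel contactor centre [-0.04492355  0.03007459] [-0.04717884  0.02906673]
scene [0.51427322 0.15143134 0.1915    ] [0.56271067 0.18152827 0.1285    ] [0.57363935 0.06699309 0.1285    ] [0.56258106 0.12570754 0.136     ] 0.11505539244806202
[-0.05090375  0.03244158] [-0.04548319  0.03044077]
```

View pics/s8c.png

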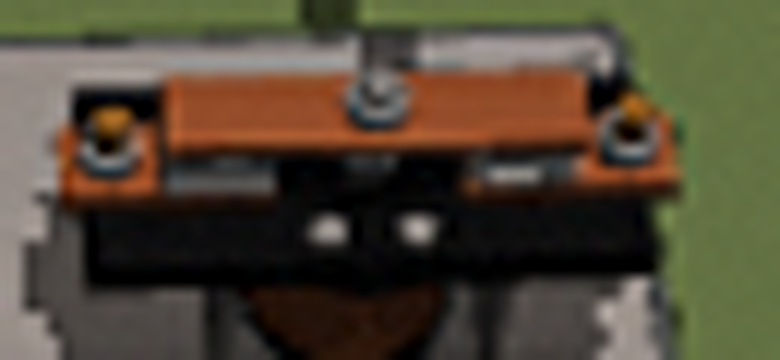

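{"name": "send_rows", "arguments": {"increments": [[-0.0015,0,0,0.002,0,0.035,0],[-0.0015,0,0,0.002,0,0.035,0],[0,0,0,0,0,0.0065,0],[0,0,0,0,0,0,0],[0,0,0,0,0,0,0]]}}

```text
t: 13.15
position: [0.3867, 0.1424, 0.107]
tool_rot: [[-0.098, 0.995, 0.007], [0.995, 0.098, -0.0], [-0.001, 0.007, -1.0]]
wrist_force: [0.0, -0.9, -0.3]
finger_gap: 0.0172
```

Run:
```python
from h import *
st() 
f=grab('top'); save(f,'t9',(180,170,250,230),10)
f=grab('scene'); save(f,'s9',(270,150,350,210),9)
```

```text
t 13.15 p [0.3867 0.1424 0.107 ] yaw 1.6694 z [ 0.0066 -0.     -1.    ] F [ 0.05 -0.86 -0.27] M [-0.009 -0.002  0.011] gap 0.0172
```

View pics/t9.png

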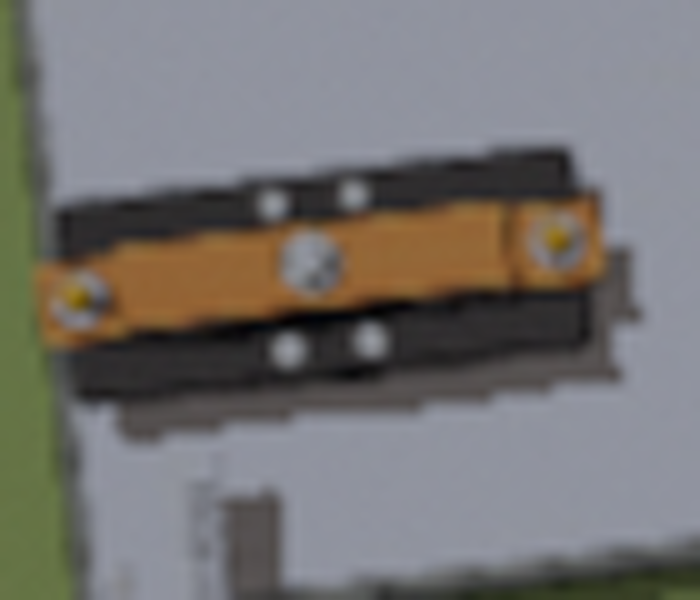

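View pics/s9.png

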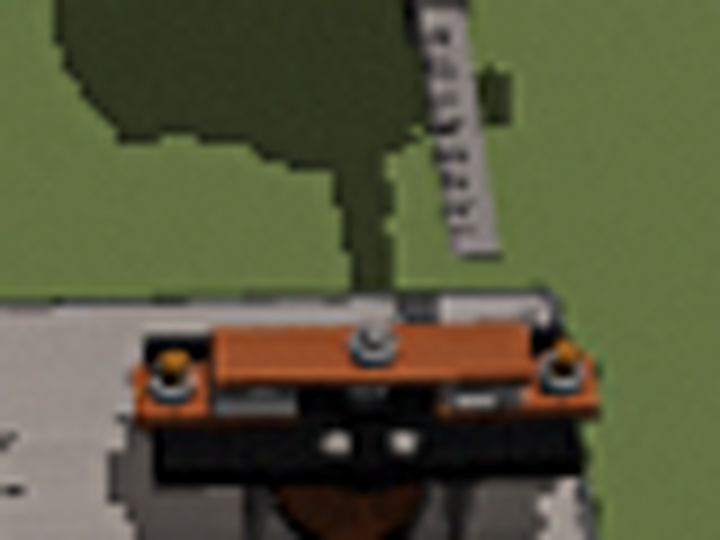

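Run:
```python
from h import *
y=.1005;Rm=np.array([[np.cos(y),-np.sin(y)],[np.sin(y),np.cos(y)]])
g=load('scene')
def c(U,V,z): return px(g,(U+.5)/9-.5+270,(V+.5)/9-.5+150,world_z=z)
tip=c(477,252,.118);L,R=c(529,330,.1255),c(214,334,.1255);L2,R2=c(532,376,.1255),c(214,388,.1255)
m=(L+R+L2+R2)/4;print(tip,L,R,L2,R2,m,np.linalg.norm(L-R),np.linalg.norm(L-L2));print('tip rel bar centre',Rm.T@(tip-m)[:2])
print('tip depth pts',[px(g,(U+.5)/9-.5+270,(V+.5)/9-.5+150).round(4).tolist() for U,V in [(476,240),(474,225),(465,180),(460,120),(450,60)]])
print('bar depth pts',[px(g,(U+.5)/9-.5+270,(V+.5)/9-.5+150).round(4).tolist() for U,V in [(300,355),(250,355),(450,350),(500,350)]])
s=env.observe();R=s['tool_rot'];print('pred tip',s['position']+R@np.array([0,.13,-.011]))
```

```text
[0.51471251 0.15785483 0.118     ] [0.54847159 0.17168155 0.1255    ] [0.55681396 0.07913357 0.1255    ] [0.56515951 0.17217284 0.1255    ] [0.57633853 0.0795973  0.1255    ] [0.5616959  0.12564632 0.1255    ] 0.09292321233834798 0.01669515860548615
tip rel bar centre [-0.04351481  0.03675988]
tip depth pts [[0.5117, 0.1574, 0.12], [0.5058, 0.1569, 0.1197], [0.4916, 0.1539, 0.1234], [0.4649, 0.1532, 0.1196], [0.4419, 0.1502, 0.1208]]
bar depth pts [[0.5616, 0.1046, 0.1242], [0.5649, 0.0897, 0.1272], [0.557, 0.1485, 0.1248], [0.5544, 0.1634, 0.1228]]
pred tip [0.51581447 0.15534812 0.11853542]
```

{"name": "send_rows", "arguments": {"increments": [[0.0045,0,0,-0.001,0,0.003,0],[0,0,0,0,0,0,0],[0,0,0,0,0,0,0]]}}

```text
t: 13.62
position: [0.3858, 0.1414, 0.1021]
tool_rot: [[-0.099, 0.995, -0.001], [0.995, 0.099, -0.001], [-0.001, -0.001, -1.0]]
wrist_force: [0.1, -0.6, -0.6]
finger_gap: 0.017
```

Run:
```python
from h import *
s=st();R=s['tool_rot'];print('pred tip',s['position']+R@np.array([0,.13,-.011]),'pitch',R[2,1])
```

```text
t 13.62 p [0.3858 0.1414 0.1021] yaw 1.67 z [-7.0e-04 -1.2e-03 -1.0e+00] F [ 0.05 -0.65 -0.55] M [-0.043 -0.041  0.039] gap 0.017
pred tip [0.51520923 0.15431024 0.11300719] pitch -0.0008193206402879721
```

{"name": "send_rows", "arguments": {"increments": [[0,0,0,0,0,0,0]]}}

```text
t: 13.75
position: [0.3858, 0.1414, 0.1021]
tool_rot: [[-0.099, 0.995, -0.001], [0.995, 0.099, -0.001], [-0.001, -0.001, -1.0]]
wrist_force: [-0.2, -0.3, -1.0]
finger_gap: 0.0169
```

{"name": "send_rows", "arguments": {"increments": [[0,0,0,0,0,0,0]]}}

```text
t: 13.88
position: [0.3858, 0.1414, 0.1021]
tool_rot: [[-0.099, 0.995, -0.001], [0.995, 0.099, -0.001], [-0.001, -0.001, -1.0]]
wrist_force: [-0.4, 0.8, -0.9]
finger_gap: 0.0168
```

Run:
```python
from h import *
st();
```

```text
t 13.88 p [0.3858 0.1414 0.1021] yaw 1.67 z [-6.0e-04 -1.2e-03 -1.0e+00] F [-0.39  0.75 -0.86] M [0.001 0.049 0.03 ] gap 0.0168
```

{"name": "send_rows", "arguments": {"increments": [[-0.002,0,0,0,0.008,-0.001,0],[0,0,0,0,0.01,-0.001,0],[0,0,0,0,0,0,0]]}}

```text
t: 14.25
position: [0.4045, 0.1432, 0.1042]
tool_rot: [[-0.099, 0.995, 0.001], [0.995, 0.099, -0.001], [-0.001, 0.001, -1.0]]
wrist_force: [-0.2, 0.0, -1.1]
finger_gap: 0.0169
```

```bash
cat >> h.py <<'E'
def tip():
    s=st();R=s['tool_rot'];t=s['position']+R@np.array([0,.13,-.011]);print('tip',t.round(4),'zfwd',R[0,2]*.995+R[1,2]*.1, 'Ffwd',s['wrist_force']@[.995,.1,0]);return s
E
python3 - <<'E'
from h import *
tip()
E
```

```text
t 14.25 p [0.4045 0.1432 0.1042] yaw 1.6698 z [ 0.0013 -0.001  -1.    ] F [-0.17  0.   -1.08] M [-0.002  0.051 -0.049] gap 0.0169
tip [0.5338 0.1561 0.1153] zfwd 0.0011674378318668752 Ffwd -0.17191516226444667
```

{"name": "send_rows", "arguments": {"increments": [[0,0,0,0,0.01,0,0],[0,0,0,0,0.01,0,0],[0,0,0,0,0.005,0,0]]}}

```text
t: 14.62
position: [0.4293, 0.1457, 0.1041]
tool_rot: [[-0.099, 0.995, 0.001], [0.995, 0.099, -0.001], [-0.001, 0.001, -1.0]]
wrist_force: [-0.7, -0.4, -0.6]
finger_gap: 0.017
```

Run:
```python
from h import *
tip()
f=grab('scene'); save(f,'s10',(270,150,350,210),9)
f=grab('top'); save(f,'t10',(180,170,250,230),10)
```

```text
t 14.62 p [0.4293 0.1457 0.1041] yaw 1.6698 z [ 0.0011 -0.001  -1.    ] F [-0.69 -0.39 -0.61] M [0.04  0.004 0.001] gap 0.017
tip [0.5586 0.1586 0.1152] zfwd 0.0010234410588773385 Ffwd -0.7223520584681806
```

View pics/s10.png

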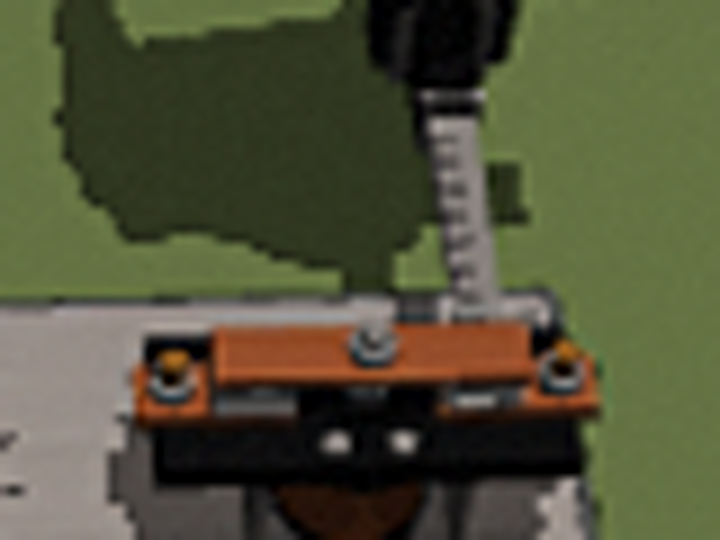

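View pics/t10.png

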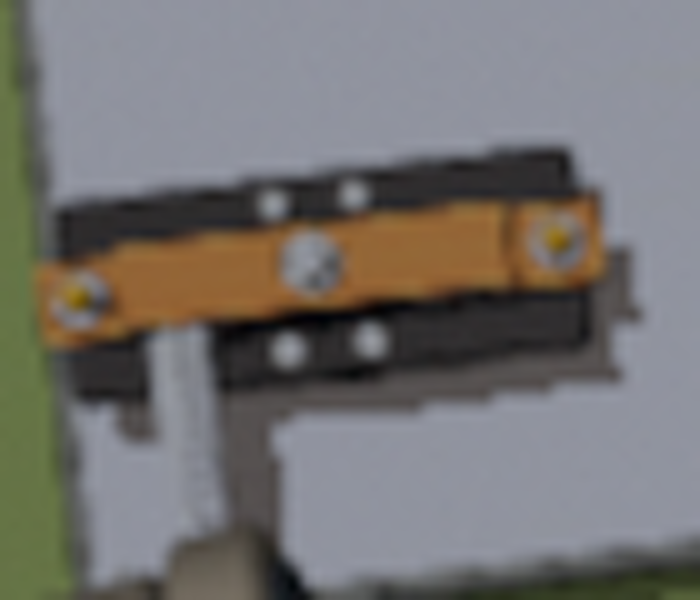

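{"name": "send_rows", "arguments": {"increments": [[0,0,0,0.001,0.008,0,0],[0,0,0,0,0.008,0,0],[0,0,0,0,0,0,0]]}}

```text
t: 15.1
position: [0.4449, 0.1483, 0.1041]
tool_rot: [[-0.099, 0.995, 0.001], [0.995, 0.099, -0.001], [-0.001, 0.001, -1.0]]
wrist_force: [-0.4, 0.4, -1.6]
finger_gap: 0.0166
```

Run:
```python
from h import *
tip()
f=grab('scene'); save(f,'s11',(270,150,350,210),9)
```

```text
t 15.1 p [0.4449 0.1483 0.1041] yaw 1.6699 z [ 0.0012 -0.001  -1.    ] F [-0.43  0.42 -1.56] M [0.005 0.013 0.036] gap 0.0166
tip [0.5743 0.1612 0.1153] zfwd 0.0011324749217629672 Ffwd -0.38445560093702896
```

View pics/s11.png

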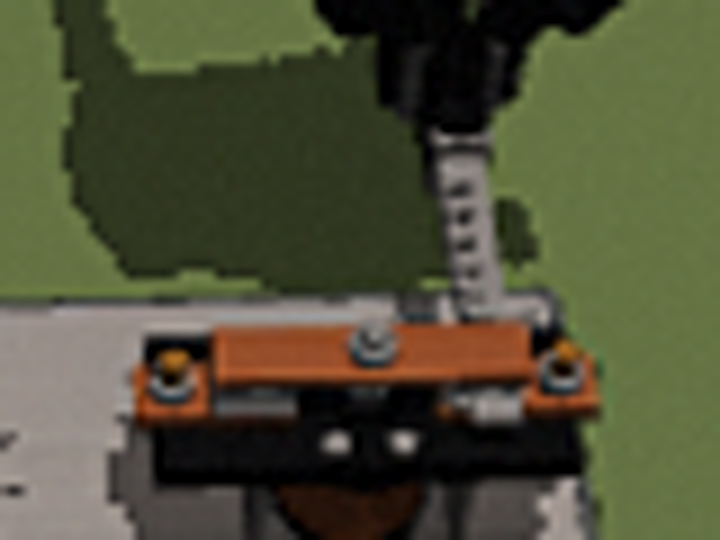

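{"name": "send_rows", "arguments": {"increments": [[0,0,0,0,0.008,0,0],[0,0,0,0,0.007,0,0],[0,0,0,0,0,0,0]]}}

```text
t: 15.52
position: [0.4598, 0.1497, 0.1041]
tool_rot: [[-0.099, 0.995, 0.001], [0.995, 0.099, -0.001], [-0.001, 0.001, -1.0]]
wrist_force: [0.1, -0.6, -0.8]
finger_gap: 0.017
```

Run:
```python
from h import *
tip()
```

```text
t 15.53 p [0.4598 0.1497 0.1041] yaw 1.6698 z [ 0.0012 -0.001  -1.    ] F [ 0.12 -0.59 -0.79] M [-0.018  0.038  0.007] gap 0.017
tip [0.5891 0.1626 0.1153] zfwd 0.0011058241628579498 Ffwd 0.05549652662197021
```

{"name": "send_rows", "arguments": {"increments": [[0,0,0,0,0.003,0,0],[0,0,0,0,0,0,0]]}}

```text
t: 15.78
position: [0.4624, 0.15, 0.1042]
tool_rot: [[-0.099, 0.995, 0.001], [0.995, 0.099, -0.001], [-0.001, 0.001, -1.0]]
wrist_force: [-0.5, -0.1, -0.3]
finger_gap: 0.0168
```

Run:
```python
from h import *
tip()
```

```text
t 15.78 p [0.4624 0.15   0.1042] yaw 1.67 z [ 0.0013 -0.001  -1.    ] F [-0.45 -0.13 -0.29] M [-0.038  0.049 -0.007] gap 0.0168
tip [0.5918 0.1629 0.1153] zfwd 0.0012079179085712057 Ffwd -0.4653217295928376
```

{"name": "send_rows", "arguments": {"increments": [[0,0,0,0,0.003,0,0],[0,0,0,0,0,0,0]]}}

```text
t: 16.02
position: [0.4655, 0.1503, 0.1043]
tool_rot: [[-0.099, 0.995, 0.001], [0.995, 0.099, -0.001], [-0.001, 0.001, -1.0]]
wrist_force: [-0.0, -0.4, -1.5]
finger_gap: 0.017
```

{"name": "send_rows", "arguments": {"increments": [[0,0,0,0,0.003,0,0],[0,0,0,0,0,0,0]]}}

```text
t: 16.27
position: [0.4685, 0.1506, 0.1042]
tool_rot: [[-0.099, 0.995, 0.001], [0.995, 0.099, -0.001], [-0.001, 0.001, -1.0]]
wrist_force: [0.1, 0.3, -0.5]
finger_gap: 0.0172
```

{"name": "send_rows", "arguments": {"increments": [[0,0,0,0,0.002,0,0],[0,0,0,0,0,0,0]]}}

```text
t: 16.52
position: [0.4704, 0.1508, 0.1042]
tool_rot: [[-0.099, 0.995, 0.001], [0.995, 0.099, -0.001], [-0.001, 0.001, -1.0]]
wrist_force: [-0.1, -0.0, -1.2]
finger_gap: 0.0168
```

Run:
```python
from h import *
tip()
```

```text
t 16.52 p [0.4704 0.1508 0.1042] yaw 1.67 z [ 0.0014 -0.001  -1.    ] F [-0.1  -0.04 -1.21] M [0.006 0.01  0.001] gap 0.0168
tip [0.5998 0.1637 0.1154] zfwd 0.0012735977536548918 Ffwd -0.10640776788531336
```

{"name": "send_rows", "arguments": {"increments": [[0,0,0,0,0.002,0,0],[0,0,0,0,0,0,0]]}}

```text
t: 16.77
position: [0.4724, 0.151, 0.1041]
tool_rot: [[-0.099, 0.995, 0.001], [0.995, 0.099, -0.001], [-0.001, 0.001, -1.0]]
wrist_force: [0.2, -0.5, -0.6]
finger_gap: 0.017
```

{"name": "send_rows", "arguments": {"increments": [[0,0,0,0,0.002,0,0],[0,0,0,0,0,0,0]]}}

```text
t: 17.02
position: [0.4744, 0.1512, 0.1041]
tool_rot: [[-0.099, 0.995, 0.001], [0.995, 0.099, -0.001], [-0.001, 0.001, -1.0]]
wrist_force: [-0.9, 0.5, -1.1]
finger_gap: 0.0171
```

{"name": "send_rows", "arguments": {"increments": [[0,0,0,0,0.002,0,0],[0,0,0,0,0,0,0]]}}

```text
t: 17.27
position: [0.4764, 0.1514, 0.1041]
tool_rot: [[-0.099, 0.995, 0.001], [0.995, 0.099, -0.001], [-0.001, 0.001, -1.0]]
wrist_force: [0.4, 0.3, -2.1]
finger_gap: 0.0172
```

Run:
```python
from h import *
tip()
```

```text
t 17.27 p [0.4764 0.1514 0.1041] yaw 1.67 z [ 0.0013 -0.001  -1.    ] F [ 0.37  0.27 -2.14] M [0.006 0.022 0.016] gap 0.0172
tip [0.6057 0.1643 0.1153] zfwd 0.0011595684685835315 Ffwd 0.39482690381627583
```

{"name": "send_rows", "arguments": {"increments": [[0,0,0,0,0.001,0,0],[0,0,0,0,0,0,0]]}}

```text
t: 17.52
position: [0.4773, 0.1515, 0.1041]
tool_rot: [[-0.099, 0.995, 0.001], [0.995, 0.099, -0.001], [-0.001, 0.001, -1.0]]
wrist_force: [-1.0, 0.1, -1.3]
finger_gap: 0.017
```

{"name": "send_rows", "arguments": {"increments": [[0,0,0,0,0.001,0,0],[0,0,0,0,0,0,0]]}}

```text
t: 17.77
position: [0.4783, 0.1516, 0.1041]
tool_rot: [[-0.099, 0.995, 0.001], [0.995, 0.099, -0.001], [-0.001, 0.001, -1.0]]
wrist_force: [0.4, -0.8, -2.4]
finger_gap: 0.017
```

{"name": "send_rows", "arguments": {"increments": [[0,0,0,0,0.002,0,0],[0,0,0,0,0,0,0]]}}

```text
t: 18.02
position: [0.4804, 0.1518, 0.1041]
tool_rot: [[-0.099, 0.995, 0.001], [0.995, 0.099, -0.001], [-0.001, 0.001, -1.0]]
wrist_force: [-0.4, 0.4, -3.0]
finger_gap: 0.017
```

Run:
```python
from h import *
tip()
```

```text
t 18.02 p [0.4804 0.1518 0.1041] yaw 1.67 z [ 0.0013 -0.001  -1.    ] F [-0.39  0.36 -2.96] M [0.013 0.213 0.036] gap 0.017
tip [0.6097 0.1647 0.1153] zfwd 0.0011474953784720591 Ffwd -0.35116409892953737
```

{"name": "send_rows", "arguments": {"increments": [[0,0,0,0,0,0.0004,0],[0,0,0,0,0,0,0]]}}

```text
t: 18.27
position: [0.4804, 0.1518, 0.104]
tool_rot: [[-0.099, 0.995, 0.002], [0.995, 0.099, -0.001], [-0.001, 0.002, -1.0]]
wrist_force: [-0.1, 0.5, -0.9]
finger_gap: 0.017
```

Run:
```python
from h import *
tip()
```

```text
t 18.27 p [0.4804 0.1518 0.104 ] yaw 1.67 z [ 1.7e-03 -9.0e-04 -1.0e+00] F [-0.14  0.48 -0.95] M [0.025 0.209 0.018] gap 0.017
tip [0.6097 0.1647 0.1152] zfwd 0.0015829375482827807 Ffwd -0.09444213082441162
```

{"name": "send_rows", "arguments": {"increments": [[0,0,0,0,0.002,0,0],[0,0,0,0,0,0,0]]}}

```text
t: 18.52
position: [0.4825, 0.152, 0.1039]
tool_rot: [[-0.099, 0.995, 0.002], [0.995, 0.099, -0.001], [-0.001, 0.002, -1.0]]
wrist_force: [-0.0, 0.4, -3.0]
finger_gap: 0.0172
```

Run:
```python
from h import *
tip()
```

```text
t 18.52 p [0.4825 0.152  0.1039] yaw 1.67 z [ 1.7e-03 -9.0e-04 -1.0e+00] F [-0.04  0.35 -2.99] M [ 0.016  0.146 -0.015] gap 0.0172
tip [0.6118 0.1649 0.1151] zfwd 0.001576602149466261 Ffwd -0.004852078812274207
```

{"name": "send_rows", "arguments": {"increments": [[0,0,0,0,0.001,0.0004,0],[0,0,0,0,0.001,0,0],[0,0,0,0,0,0,0]]}}

```text
t: 18.9
position: [0.4845, 0.1522, 0.1036]
tool_rot: [[-0.099, 0.995, 0.002], [0.995, 0.099, -0.001], [-0.001, 0.002, -1.0]]
wrist_force: [0.3, -0.0, -0.9]
finger_gap: 0.0172
```

Run:
```python
from h import *
tip()
```

```text
t 18.9 p [0.4845 0.1522 0.1036] yaw 1.67 z [ 1.9e-03 -9.0e-04 -1.0e+00] F [ 0.32 -0.   -0.86] M [-0.032  0.039  0.009] gap 0.0172
tip [0.6138 0.1651 0.1148] zfwd 0.0017894402130961223 Ffwd 0.313558727928852
```

{"name": "send_rows", "arguments": {"increments": [[0,0,0,0,0.002,0,0],[0,0,0,0,0,0,0]]}}

```text
t: 19.15
position: [0.4864, 0.1525, 0.1036]
tool_rot: [[-0.099, 0.995, 0.002], [0.995, 0.099, -0.001], [-0.001, 0.001, -1.0]]
wrist_force: [-1.3, -0.2, -0.6]
finger_gap: 0.0171
```

Run:
```python
from h import *
tip()
```

```text
t 19.15 p [0.4864 0.1525 0.1036] yaw 1.67 z [ 1.5e-03 -9.0e-04 -1.0e+00] F [-1.31 -0.16 -0.6 ] M [ 0.013  0.136 -0.025] gap 0.0171
tip [0.6157 0.1653 0.1148] zfwd 0.0014475668578789948 Ffwd -1.3176018743458218
```

{"name": "send_rows", "arguments": {"increments": [[0,0,0,0,0.002,0.0001,0],[0,0,0,0,0,0,0]]}}

```text
t: 19.4
position: [0.4882, 0.1526, 0.1036]
tool_rot: [[-0.099, 0.995, 0.001], [0.995, 0.099, -0.001], [-0.001, 0.001, -1.0]]
wrist_force: [-3.9, 0.7, 0.9]
finger_gap: 0.0167
```

Run:
```python
from h import *
tip()
```

```text
t 19.4 p [0.4882 0.1526 0.1036] yaw 1.67 z [ 1.3e-03 -9.0e-04 -1.0e+00] F [-3.91  0.71  0.93] M [-0.05   0.384 -0.003] gap 0.0167
tip [0.6176 0.1655 0.1147] zfwd 0.0011526814335122127 Ffwd -3.815630115541099
```

{"name": "send_rows", "arguments": {"increments": [[0,0,0,0,0.001,0,0],[0,0,0,0,0,0,0]]}}

```text
t: 19.65
position: [0.4891, 0.1528, 0.1035]
tool_rot: [[-0.099, 0.995, 0.001], [0.995, 0.099, -0.001], [-0.001, 0.001, -1.0]]
wrist_force: [-5.4, -0.6, 2.4]
finger_gap: 0.0169
```

Run:
```python
from h import *
tip()
```

```text
t 19.65 p [0.4891 0.1528 0.1035] yaw 1.6701 z [ 1.1e-03 -9.0e-04 -1.0e+00] F [-5.35 -0.61  2.38] M [-0.085  0.643 -0.001] gap 0.0169
tip [0.6184 0.1657 0.1146] zfwd 0.0009707370474335705 Ffwd -5.385489499090942
```

{"name": "send_rows", "arguments": {"increments": [[0,0,0,0,0,-0.0003,0],[0,0,0,0,0,0,0]]}}

```text
t: 19.9
position: [0.4891, 0.1527, 0.1036]
tool_rot: [[-0.099, 0.995, 0.001], [0.995, 0.099, -0.001], [-0.001, 0.001, -1.0]]
wrist_force: [-3.8, 0.2, 1.7]
finger_gap: 0.0169
```

Run:
```python
from h import *
tip()
```

```text
t 19.9 p [0.4891 0.1527 0.1036] yaw 1.6701 z [ 1.1e-03 -9.0e-04 -1.0e+00] F [-3.83  0.25  1.69] M [-0.037  0.601  0.027] gap 0.0169
tip [0.6185 0.1656 0.1147] zfwd 0.001027523642667709 Ffwd -3.7849363708191857
```

{"name": "send_rows", "arguments": {"increments": [[0,0,0,0,0,0,0]]}}

```text
t: 20.02
position: [0.4891, 0.1527, 0.1036]
tool_rot: [[-0.099, 0.995, 0.001], [0.995, 0.099, -0.001], [-0.001, 0.001, -1.0]]
wrist_force: [-4.8, -0.2, 1.2]
finger_gap: 0.0171
```

{"name": "send_rows", "arguments": {"increments": [[0,0,0,0,0,0,0]]}}

```text
t: 20.15
position: [0.4891, 0.1527, 0.1036]
tool_rot: [[-0.099, 0.995, 0.001], [0.995, 0.099, -0.001], [-0.001, 0.001, -1.0]]
wrist_force: [-5.4, 0.3, 1.3]
finger_gap: 0.0171
```

Run:
```python
from h import *
tip()
```

```text
t 20.15 p [0.4891 0.1527 0.1036] yaw 1.6701 z [ 0.0011 -0.001  -1.    ] F [-5.44  0.27  1.33] M [0.073 0.721 0.044] gap 0.0171
tip [0.6185 0.1656 0.1147] zfwd 0.0009663794950324215 Ffwd -5.384926699847462
```

{"name": "send_rows", "arguments": {"increments": [[0,0,0,0,0.0005,-0.0003,0],[0,0,0,0,0,0,0]]}}

```text
t: 20.4
position: [0.4897, 0.1527, 0.1037]
tool_rot: [[-0.099, 0.995, 0.001], [0.995, 0.099, -0.001], [-0.001, 0.001, -1.0]]
wrist_force: [-4.4, 0.2, 0.8]
finger_gap: 0.0172
```

{"name": "send_rows", "arguments": {"increments": [[0,0,0,0,0,0,0]]}}

```text
t: 20.52
position: [0.4897, 0.1528, 0.1037]
tool_rot: [[-0.099, 0.995, 0.001], [0.995, 0.099, -0.001], [-0.001, 0.001, -1.0]]
wrist_force: [-5.1, -0.4, -0.0]
finger_gap: 0.0166
```

{"name": "send_rows", "arguments": {"increments": [[0,0,0,0,0,0,0]]}}

```text
t: 20.65
position: [0.4897, 0.1527, 0.1037]
tool_rot: [[-0.099, 0.995, 0.001], [0.995, 0.099, -0.001], [-0.001, 0.001, -1.0]]
wrist_force: [-4.0, -0.3, -0.4]
finger_gap: 0.017
```

Run:
```python
from h import *
tip()
```

```text
t 20.65 p [0.4897 0.1527 0.1037] yaw 1.6699 z [ 0.0011 -0.0011 -1.    ] F [-3.96 -0.25 -0.45] M [0.025 0.692 0.058] gap 0.017
tip [0.619  0.1656 0.1148] zfwd 0.0009822574098315333 Ffwd -3.9695073982165345
```

{"name": "send_rows", "arguments": {"increments": [[0,0,0,0,0.0008,-0.0002,0],[0,0,0,0,0,0,0]]}}

```text
t: 20.9
position: [0.4905, 0.1528, 0.1039]
tool_rot: [[-0.099, 0.995, 0.001], [0.995, 0.099, -0.001], [-0.001, 0.001, -1.0]]
wrist_force: [-3.4, -0.4, -1.7]
finger_gap: 0.0171
```

{"name": "send_rows", "arguments": {"increments": [[0,0,0,0,0,0,0]]}}

```text
t: 21.02
position: [0.4905, 0.1528, 0.1039]
tool_rot: [[-0.099, 0.995, 0.001], [0.995, 0.099, -0.001], [-0.001, 0.001, -1.0]]
wrist_force: [-2.9, 0.8, -2.3]
finger_gap: 0.0172
```

{"name": "send_rows", "arguments": {"increments": [[0,0,0,0,0,0,0]]}}

```text
t: 21.15
position: [0.4905, 0.1528, 0.1039]
tool_rot: [[-0.099, 0.995, 0.001], [0.995, 0.099, -0.001], [-0.001, 0.001, -1.0]]
wrist_force: [-3.6, -0.0, -3.5]
finger_gap: 0.0169
```

{"name": "send_rows", "arguments": {"increments": [[0,0,0,0,0,0,0]]}}

```text
t: 21.28
position: [0.4905, 0.1528, 0.1039]
tool_rot: [[-0.099, 0.995, 0.001], [0.995, 0.099, -0.001], [-0.001, 0.001, -1.0]]
wrist_force: [-2.9, -0.1, -2.0]
finger_gap: 0.0171
```

Run:
```python
from h import *
tip()
f=grab('scene'); save(f,'s12',(215,120,355,225),5)
f=grab('top'); save(f,'t12',(170,135,300,240),6); 
st()
```

```text
t 21.27 p [0.4905 0.1528 0.1039] yaw 1.6699 z [ 0.0011 -0.0011 -1.    ] F [-2.9  -0.08 -2.04] M [-0.028  0.687 -0.033] gap 0.0171
tip [0.6198 0.1657 0.1151] zfwd 0.0009777262597104959 Ffwd -2.895837610673787
t 21.38 p [0.4905 0.1528 0.104 ] yaw 1.67 z [ 0.0011 -0.0011 -1.    ] F [-3.91  0.13 -3.3 ] M [-0.078  0.689  0.008] gap 0.0172
```

View pics/s12.png

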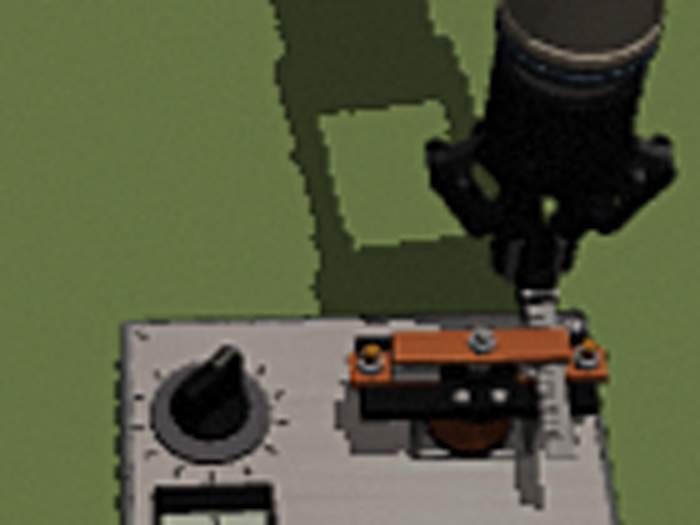

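View pics/t12.png

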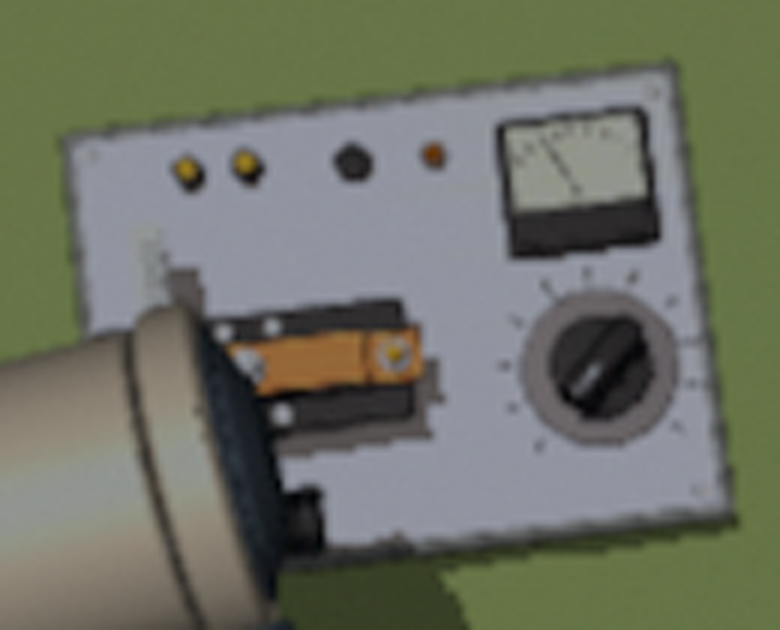

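{"name": "send_rows", "arguments": {"increments": [[0,0,0,0,0.001,0.0001,0],[0,0,0,0,0,0,0],[0,0,0,0,0,0,0]]}}

```text
t: 21.75
position: [0.4915, 0.1529, 0.104]
tool_rot: [[-0.099, 0.995, 0.001], [0.995, 0.099, -0.001], [-0.001, 0.001, -1.0]]
wrist_force: [-3.7, -0.1, -2.4]
finger_gap: 0.0169
```

{"name": "send_rows", "arguments": {"increments": [[0,0,0,0,0,0,0]]}}

```text
t: 21.88
position: [0.4915, 0.1529, 0.104]
tool_rot: [[-0.099, 0.995, 0.001], [0.995, 0.099, -0.001], [-0.001, 0.001, -1.0]]
wrist_force: [-2.9, -0.9, -3.3]
finger_gap: 0.0168
```

{"name": "send_rows", "arguments": {"increments": [[0,0,0,0,0,0,0]]}}

```text
t: 22.0
position: [0.4915, 0.1529, 0.104]
tool_rot: [[-0.099, 0.995, 0.001], [0.995, 0.099, -0.001], [-0.001, 0.001, -1.0]]
wrist_force: [-3.5, -0.2, -2.7]
finger_gap: 0.0175
```

{"name": "send_rows", "arguments": {"increments": [[0,0,0,0,0,0,0]]}}

```text
t: 22.12
position: [0.4915, 0.1529, 0.104]
tool_rot: [[-0.099, 0.995, 0.001], [0.995, 0.099, -0.001], [-0.001, 0.001, -1.0]]
wrist_force: [-3.2, -0.2, -2.9]
finger_gap: 0.0167
```

Run:
```python
from h import *
tip()
```

```text
t 22.12 p [0.4915 0.1529 0.104 ] yaw 1.67 z [ 0.0013 -0.001  -1.    ] F [-3.23 -0.22 -2.91] M [-0.021  0.745  0.048] gap 0.0167
tip [0.6209 0.1658 0.1152] zfwd 0.0012328867593408063 Ffwd -3.2372045210277443
```

{"name": "send_rows", "arguments": {"increments": [[0,0,0,0,0,0.0002,0],[0,0,0,0,0,0,0],[0,0,0,0,0,0,0]]}}

```text
t: 22.5
position: [0.4915, 0.1529, 0.1039]
tool_rot: [[-0.099, 0.995, 0.001], [0.995, 0.099, -0.001], [-0.001, 0.001, -1.0]]
wrist_force: [-4.4, -0.4, -3.2]
finger_gap: 0.0169
```

{"name": "send_rows", "arguments": {"increments": [[0,0,0,0,0,0,0]]}}

```text
t: 22.62
position: [0.4915, 0.1529, 0.1039]
tool_rot: [[-0.099, 0.995, 0.001], [0.995, 0.099, -0.001], [-0.001, 0.001, -1.0]]
wrist_force: [-3.8, -1.4, -2.1]
finger_gap: 0.0167
```

{"name": "send_rows", "arguments": {"increments": [[0,0,0,0,0,0,0]]}}

```text
t: 22.75
position: [0.4915, 0.1529, 0.1039]
tool_rot: [[-0.099, 0.995, 0.001], [0.995, 0.099, -0.001], [-0.001, 0.001, -1.0]]
wrist_force: [-5.0, -1.4, -1.9]
finger_gap: 0.017
```

Run:
```python
from h import *
tip()
```

```text
t 22.75 p [0.4915 0.1529 0.1039] yaw 1.67 z [ 0.0013 -0.001  -1.    ] F [-4.97 -1.36 -1.9 ] M [-0.156  0.819 -0.066] gap 0.017
tip [0.6209 0.1658 0.1151] zfwd 0.0012428098025335605 Ffwd -5.085146367335206
```

{"name": "send_rows", "arguments": {"increments": [[0,0,0,0,0.0003,0.0002,0],[0,0,0,0,0,0,0],[0,0,0,0,0,0,0]]}}

```text
t: 23.12
position: [0.4919, 0.153, 0.1039]
tool_rot: [[-0.099, 0.995, 0.002], [0.995, 0.099, -0.001], [-0.001, 0.002, -1.0]]
wrist_force: [-5.0, -1.1, -1.6]
finger_gap: 0.0168
```

{"name": "send_rows", "arguments": {"increments": [[0,0,0,0,0,0,0]]}}

```text
t: 23.25
position: [0.4919, 0.153, 0.1039]
tool_rot: [[-0.099, 0.995, 0.002], [0.995, 0.099, -0.001], [-0.001, 0.002, -1.0]]
wrist_force: [-4.7, -1.7, -1.1]
finger_gap: 0.0171
```

{"name": "send_rows", "arguments": {"increments": [[0,0,0,0,0,0,0]]}}

```text
t: 23.38
position: [0.4919, 0.153, 0.1039]
tool_rot: [[-0.099, 0.995, 0.002], [0.995, 0.099, -0.001], [-0.001, 0.002, -1.0]]
wrist_force: [-4.5, -0.6, -2.2]
finger_gap: 0.0168
```

{"name": "send_rows", "arguments": {"increments": [[0,0,0,0,0,0,0]]}}

```text
t: 23.5
position: [0.4919, 0.153, 0.1039]
tool_rot: [[-0.099, 0.995, 0.002], [0.995, 0.099, -0.001], [-0.001, 0.002, -1.0]]
wrist_force: [-4.5, -1.4, -1.8]
finger_gap: 0.017
```

Run:
```python
from h import *
tip()
```

```text
t 23.5 p [0.4919 0.153  0.1039] yaw 1.67 z [ 1.7e-03 -9.0e-04 -1.0e+00] F [-4.53 -1.36 -1.75] M [-0.13   0.87  -0.015] gap 0.017
tip [0.6213 0.1659 0.1151] zfwd 0.001582163821057263 Ffwd -4.645116964708021
```

{"name": "send_rows", "arguments": {"increments": [[0,0,0,0,0.0005,0.0001,0],[0,0,0,0,0,0,0],[0,0,0,0,0,0,0]]}}

```text
t: 23.88
position: [0.4924, 0.1531, 0.1039]
tool_rot: [[-0.099, 0.995, 0.002], [0.995, 0.099, -0.001], [-0.001, 0.002, -1.0]]
wrist_force: [-5.1, -1.0, -1.1]
finger_gap: 0.0168
```

{"name": "send_rows", "arguments": {"increments": [[0,0,0,0,0,0,0]]}}

```text
t: 24.0
position: [0.4924, 0.1531, 0.1039]
tool_rot: [[-0.099, 0.995, 0.002], [0.995, 0.099, -0.001], [-0.001, 0.002, -1.0]]
wrist_force: [-4.9, -1.5, -0.6]
finger_gap: 0.0168
```

{"name": "send_rows", "arguments": {"increments": [[0,0,0,0,0,0,0]]}}

```text
t: 24.12
position: [0.4924, 0.1531, 0.1039]
tool_rot: [[-0.099, 0.995, 0.002], [0.995, 0.099, -0.001], [-0.001, 0.002, -1.0]]
wrist_force: [-4.9, -0.7, -0.8]
finger_gap: 0.017
```

{"name": "send_rows", "arguments": {"increments": [[0,0,0,0,0,0,0]]}}

```text
t: 24.25
position: [0.4924, 0.1531, 0.1039]
tool_rot: [[-0.099, 0.995, 0.002], [0.995, 0.099, -0.001], [-0.001, 0.002, -1.0]]
wrist_force: [-5.5, 0.2, -0.4]
finger_gap: 0.0169
```

Run:
```python
from h import *
tip()
```

```text
t 24.25 p [0.4924 0.1531 0.1039] yaw 1.6701 z [ 1.7e-03 -8.0e-04 -1.0e+00] F [-5.51  0.24 -0.41] M [-0.097  0.907 -0.062] gap 0.0169
tip [0.6217 0.166  0.1151] zfwd 0.0016580593760465855 Ffwd -5.457146859000458
```

Run:
```python
from h import *
f=grab('scene'); save(f,'s13'); st(); print(job.job_done())
```

```text
t 24.3 p [0.4924 0.1531 0.1039] yaw 1.67 z [ 1.6e-03 -8.0e-04 -1.0e+00] F [-5.12 -0.38 -0.72] M [-0.106  0.927  0.012] gap 0.0169
the job is handed in; nothing more can be done
None
```

View pics/s13.png

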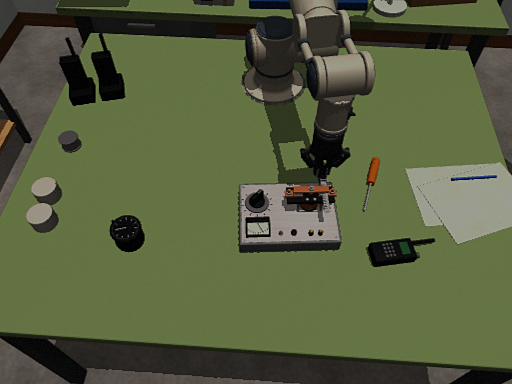

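The job is handed in at t = 24.3 s. The knob is off and the gauge is held snug in the left contact gap. The final picture shows the screwdriver, radio and instrument where they started.

- **Knob:** I turned it anticlockwise onto its off stop. It was then measured at 0.79 rad clockwise of the test set's x, with the pointer on the first tick, which is the off position. Finding the stop wound the wrist up to about 2.2 N·m, and the fingers slipped a little on the bar before I backed off.
- **Gauge:** I picked it up by the handle and slid it in level. The final push is about 5.1 N. The vertical force is about −0.7 N, the same as before contact, so both contacts are loaded evenly. Small moves up and down swung the vertical force both ways, which confirms contact above and below.
- **One disagreement:** I estimate the tip is about 69 to 79 mm past the front edge of the gap, depending on the camera. The stated contact range is 51 to 69 mm. The bridge giving way and camera or grip error of a few millimetres could explain it. I relied on the forces rather than the depth, so the exact depth is unconfirmed.

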